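# Turn out the slip-stone rack into the tray

## Task

The wooden rack holds two sharpening stones under a loose metal cover. Holding the cover against the rack so that nothing falls out, turn the two over together and lay them flat, upside down, in the shallow tray; then lift the rack away so that the stones and the cover stay in the tray, and set the empty rack down on the worktop clear of the tray.

Things in the scene. Friction and masses are not known exactly. Their poses are not given: they have to be found in the camera images.
- rack: Loose wooden block, 110 (x) x 45 (y) x 33 mm (z), 0.22 kg. Origin at the centre of its underside; z out of its open top. Two troughs along x at y = +10 and -10 mm, each 80 x 15 mm, 15 mm deep, with closed ends; a stone lies in each. On its -y side a free-turning brass button, 18 mm across, stands out 5 mm, centred at x = -40, z = 19 mm. Both long sides are bare and flat from x = -25 to +55 mm.
- rack_pivot (a point): Point in the rack, 40 mm from its centre toward -x, 19 mm above its underside, 95 mm from its +x end, on the line along rack y through both buttons, which are 60 mm apart over their outer faces (33 mm on the cover's side, 28 mm on the other). Squeezing both presses the cover's flap on the rack's side and holds the two together; lifted so, they swing freely on the buttons, +x end down.
- cover: Loose metal plate 110 (x) x 46 (y) x 4 mm, 0.14 kg, unfastened on the rack's top, axes as the rack's. Origin mid plate, on the face that meets the rack (rack z = 33 mm). At x = -55 to -25 mm a flap 4 mm thick hangs 24 mm down along the rack's +y side with 1 mm play; on its outer face a free-turning brass button, 18 mm across, 5 mm high, centred at x = -40, z = -14 mm. Ends upside down.
- stone_0: Grey sharpening stone, 12 x 75 x 12 mm, lying in the rack's trough at rack y = +10 mm, hidden under the cover at the start. Origin at the centre of its underside; its y is its length.
- stone_1: Reddish-brown sharpening stone, 12 x 67 x 12 mm, in the trough at rack y = -10 mm, also under the cover. Origin at the centre of its underside; its y is its length.
- tray: Shallow open dark steel tray, fixed to the worktop, 170 (x) x 120 (y) mm outside, 10 mm high, walls and floor 4 mm thick (inside 162 x 112 mm). Origin at the centre of its underside, on the worktop.
- tray_in (a point): Centre of the tray's inner floor, 4 mm above the worktop; axes as the tray's, z up.

How it is judged:
By the outcome, as a careful person would: the job done as asked, in the order asked, and still so for the second after the job is handed in, with the robot touching nothing.
It also fails if it takes over 64 s, if anything falls off the work surface, if the arm or the gripper's body presses on something with over 40 N, if the wrist force passes 120 N, or if a joint passes its speed limit or range.

## Robot

A 6-joint arm with a two-finger parallel gripper is mounted at the origin on a cart in front of the work surface, level with it; the furniture and walls round the work are solid. World frame = base frame: x ahead of the robot, y to its left, z up, the work surface at z = 0. Lengths are in mm, angles in degrees, forces in N, time in s.
With the tool pointing down it reaches from about 300 to 850 mm from the base axis. Payload 4.2 kg.
Tool frame: the origin (TCP) lies midway between the tips of the shut fingers; the grasp point (between the pads) lies env.grip_depth behind it (env.grip_depth is the distance from the TCP to the grasp point, in mm); z points along the fingers, y is the direction in which the jaws open and shut (so a half turn about z gives the same grasp; the last joint's range is limited). The gripper opens to 91 mm and grips with 3 to 60 N. Pads are 32 mm wide; open, the fingers measure 118 mm over their backs; the gripper's body (76 mm by 178 mm) begins 60 mm behind the grasp point.
Start: joints at [-78.151, 18.312, 89.639, -0, 72.044, -1.146], TCP at [129.297, -560.293, 188.576] pointing down, gripper open.
Joint ranges: [-177.97, 177.97], [-48.28, 115.42], [12.27, 149.76], [-77.06, 257.06], [2.81, 150.46], [-146.56, 146.56]. Speed limits (degrees/s): [147.25, 147.25, 180, 180, 180, 180].

## Interface

Orientations are given as [roll, pitch, yaw] about the fixed x, y, z axes, in that order (R = Rz(yaw) Ry(pitch) Rx(roll)).
In Python, from workcell import env, cams, spotter gives the robot as it stands.
- The arm moves only by the tool apply_moves, never from a script. Its argument "plan" is a list of rows, each an object with "jaw": the closure, from 0 (fully open) to 1 (shut); "delta_pos": the shift along the tool's x, y, z in mm, a list of three; "spin": the turn about the tool's z in rad. In form: [{"jaw": jaw, "delta_pos": [dx, dy, dz], "spin": spin}, ...]. A call has exactly 8 rows; each row is the pose to reach, as a shift and turn from the pose measured when the call began, along the tool's axes at that moment; what a row does not reach only later rows make up. A row lasts 1/8 s, in which the tool goes at most 62.5 mm and 10.7 degrees, less where a joint would pass 70% of its speed; a pose out of reach is approached as far as the arm can. A call with a gripper value outside its range is refused whole. The fingers move at their own pace and stop on an object; "squeeze" is the grip in N (left out, the last holds). Time passes only in rows, so rows that repeat a pose let the fingers close, or fill a call up. It gives the time, the measured TCP pose, the force and the opening at its end, in the units of the state.
- env.state(): the state, without advancing time (a new reading comes with each control period).
- cams.grab_frame(name): name is "side" or "top" or "wrist"; returns the picture (400x640x3 uint8, red, green, blue); there is no depth.
- cams.calibration(name): a dict with "camera_matrix" (3x3 intrinsics, pixels), "rvec" (rotation vector, rad) and "tvec" (3), from world to camera coordinates, as OpenCV has them. Camera axes: x right, y down, z forward; pixel columns grow to the right and rows downward; lengths in mm; the calibration is good to about 2 mm. A picture is of the moment at which its call begins: read the wrist's pose just before it. calibration takes no time and is no camera call; for the wrist camera it gives the pose at the moment of the call.
- env.job_done(): hands the job in, once; it reports no verdict.
Trained networks look in the newest picture that a camera, given by its name, has taken for a name from the list of things; names that differ only in an ending like _2 or _b are one class to them, and where a whole thing is asked for, a point or a joint stands for the part that bears it (a point fixed in the world has none). Each returns a list of dicts, best first, with "confidence" (0 to 1); they miss things now and then, are a little off and sometimes report something else, mostly with a low value. They report only what shows in the picture. A call takes as long as a camera call.
- spotter.masks_of(camera, target): "region" (400x640 bool, what is visible of it) and "extent" ([left, top, right, bottom] in pixels, round what is visible of it).
The state is a dict: "time_s": time; "qpos": joint angles; "qvel": joint speeds; "effort": joint torques, N m; "ee_pos": TCP position; "ee_rot": TCP orientation; "force": force on the tool from outside, world axes, zero at the start; "torque": the same for the moment, N m; "gripper_width": finger opening in mm.
Only numpy, scipy, OpenCV 4.12 (cv2) and the standard library are available. Lean on these libraries where they do the work, as an engineer would, in place of code of your own. Each camera call takes 0.05 s, during which the arm holds its last target.

## Working session

There is one attempt and no reset: what is moved stays moved. The work goes in short steps, Python scripts to look and compute and a tool call to move; the robot and the scene stay as the last step left them, time stands still between calls to the robot, and variables do not carry over. Pictures are saved under pics/ and viewed, and the job is handed in when it is done.

Besides the shell and the picture viewer there is one more tool, called after "Call:" as name(argument=value, ...), one argument or row to a line, values as JSON. apply_moves: Moves the arm, as the interface text tells. Its arguments: {"type":"object","properties":{"plan":{"type":"array"},"squeeze":{"type":"number"}},"required":["plan"]}

```bash
ls; mkdir -p pics; python3 - <<'E'
from workcell import env, cams, spotter
import cv2
print(env.state()); print(env.grip_depth)
for n in ["side","top","wrist"]:
    im=cams.grab_frame(n); cv2.imwrite(f"pics/{n}0.png",im[:,:,::-1]); 
    c=cams.calibration(n); print(n,c)
    for t in ["rack","cover","tray"]:
        for r in spotter.masks_of(n,t)[:2]:
            print(n,t,r["confidence"],r["extent"],r["region"].sum())
E
```

```text
pics
{'time_s': 0.0, 'qpos': array([-7.81517656e+01,  1.83520718e+01,  8.97072693e+01,  1.17730223e-03,
        7.20424538e+01, -1.14740184e+00]), 'qvel': array([-0.0157734 ,  0.00090484, -0.01264188, -0.04555582,  0.02108633,
       -0.06010249]), 'effort': array([ 9.79617471e-04, -4.12456262e+01, -2.31968611e+01,  7.29539269e-02,
        4.57691553e-02, -1.24837643e-04]), 'ee_pos': array([ 129.18431375, -559.73577072,  187.71014582]), 'ee_rot': array([-1.79898248e+02, -3.15748095e-03,  1.29952695e+01]), 'force': array([-0.45514081,  0.18432774, -0.41140151]), 'torque': array([0.02602291, 0.01902687, 0.01473409]), 'gripper_width': 91.4534070384399}
18.8
side {'camera_matrix': array([[511.29605199,   0.        , 319.78461539],
       [  0.        , 511.29605199, 195.50624952],
       [  0.        ,   0.        ,   1.        ]]), 'rvec': array([ 2.3508599 ,  0.01675539, -0.01290629]), 'tvec': array([-499.1214249 ,   10.21777712,  954.70268184])}
side rack 0.69 [277.5, 180.8, 341.9, 197.9] 685
side cover 0.77 [278.3, 165.2, 336.3, 181.4] 1058
side tray 0.64 [270.5, 240.7, 382.9, 311.5] 6705
top {'camera_matrix': array([[470.99576325,   0.        , 318.46099964],
       [  0.        , 470.99576325, 210.66784719],
       [  0.        ,   0.        ,   1.        ]]), 'rvec': array([ 2.30232976, -1.88952167,  0.19940089]), 'tvec': array([-144.93574398,  499.78478426,  813.68725145])}
top rack 0.63 [267.5, 209.1, 285.4, 253.2] 60
top cover 0.59 [250.4, 196.8, 281.4, 258.0] 1513
top tray 0.62 [346.1, 183.9, 414.5, 278.5] 5626
wrist {'camera_matrix': array([[353.19959842,   0.        , 312.98768804],
       [  0.        , 353.19959842, 202.38118839],
       [  0.        ,   0.        ,   1.        ]]), 'rvec': array([-2.2826499 ,  1.81587376,  0.24923058]), 'tvec': array([-575.40663558,  -30.79898084,  391.03977398])}
```

```bash
python3 - <<'E'
import cv2
s=cv2.imread("pics/side0.png");t=cv2.imread("pics/top0.png")
cv2.imwrite("pics/side0c.png",cv2.resize(s[140:340,230:430],None,fx=3,fy=3,interpolation=2))
cv2.imwrite("pics/top0c.png",cv2.resize(t[150:310,220:440],None,fx=3.5,fy=3.5,interpolation=2))
E
```

```text
(no output)
```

View pics/side0.png

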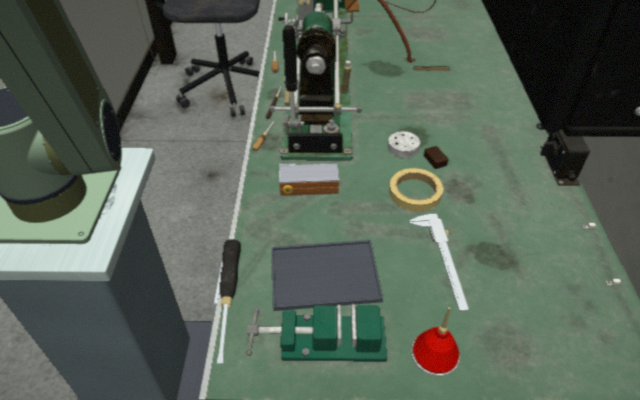

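View pics/top0.png

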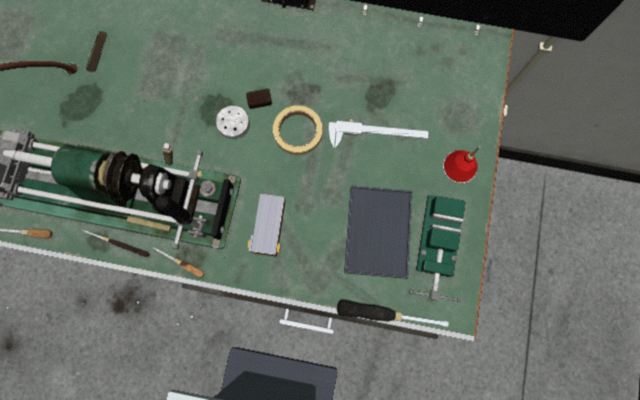

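View pics/wrist0.png

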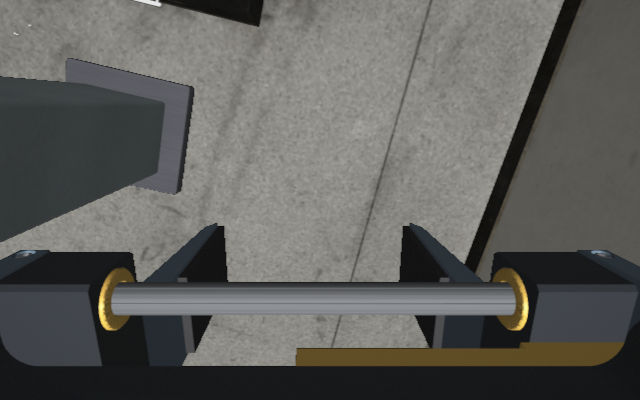

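```bash
sleep 1
```

```text
(no output)
```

View pics/side0c.png

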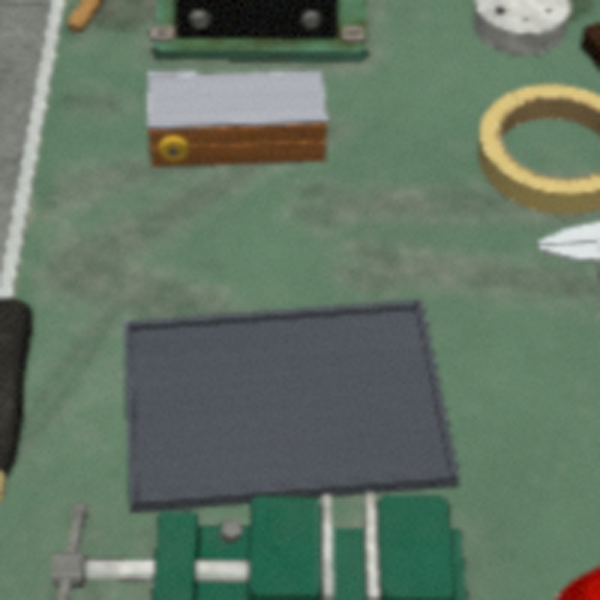

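View pics/top0c.png

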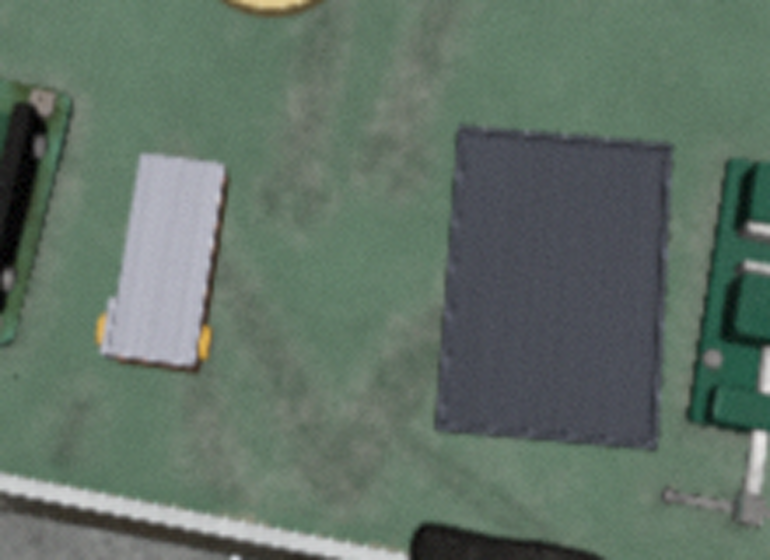

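The side and top views show the rack at about (310,180) in side and (266,225) in top. The buttons are at the robot end and the cover is on top. The tray is at about (327,275) in side and (380,232) in top, with its long axis pointing ahead. Next I'll fit poses to the silhouettes.

```bash
cat > h.py <<'E'
import numpy as np, cv2
from scipy.optimize import minimize
from scipy.spatial.transform import Rotation as Ro
from workcell import env, cams, spotter
def box(x0,x1,y0,y1,z0,z1): return np.array([[x,y,z] for x in(x0,x1) for y in(y0,y1) for z in(z0,z1)],float)
def proj(c,P): return cv2.projectPoints(np.asarray(P,float).reshape(-1,3),c["rvec"],c["tvec"],c["camera_matrix"],None)[0].reshape(-1,2)
RACK=[box(-55,55,-22.5,22.5,0,33)]
COVER=[box(-55,55,-23,23,33,37)]
FLAP=[box(-55,-25,23.5,27.5,9,37)]
TRAY=[box(-85,85,-60,60,0,10)]
def place(B,p):
    R=Ro.from_euler('z',p[2],degrees=True).as_matrix(); return B@R.T+np.array([p[0],p[1],0])
def sil(c,boxes,p,S=4):
    m=np.zeros((400*S,640*S),np.uint8)
    for B in boxes:
        q=proj(c,place(B,p)); h=cv2.convexHull(((q+0.5)*S).astype(np.float32)).astype(np.int32)
        cv2.fillConvexPoly(m,h,1)
    return m
def fit(views,boxes,p0):
    S=4; big=[(c,cv2.resize(m.astype(np.float32),None,fx=S,fy=S,interpolation=cv2.INTER_LINEAR)>0.5) for c,m in views]
    def f(p):
        e=0
        for c,m in big:
            s=sil(c,boxes,p,S)>0; e+=1-(s&m).sum()/(s|m).sum()
        return e
    best=min((minimize(f,np.array(p0)+d,method='Nelder-Mead',options=dict(initial_simplex=np.array(p0)+d+np.array([[0,0,0],[15,0,0],[0,15,0],[0,0,8]]),xatol=.05,fatol=1e-4)) for d in (np.zeros(3),np.array([5,-5,3]))),key=lambda r:r.fun)
    return best.x,best.fun
def ray(c,uv,z):
    R=cv2.Rodrigues(c["rvec"])[0]; o=-R.T@c["tvec"].ravel(); d=R.T@np.linalg.inv(c["camera_matrix"])@np.array([uv[0],uv[1],1]); return o+d*(z-o[2])/d[2]
def ov(im,c,boxes,p,col=(0,255,0)):
    for B in boxes:
        q=proj(c,place(B,p))
        for i in range(8):
            for j in range(i):
                if bin(i^j).count('1')==1: cv2.line(im,tuple(int(v) for v in np.round(q[i]*8)),tuple(int(v) for v in np.round(q[j]*8)),col,1,cv2.LINE_AA,3)
    return im
E
python3 - <<'E'
from h import *
V={}
for n in ["side","top"]:
    im=cams.grab_frame(n); c=cams.calibration(n)
    for t in ["cover","tray"]:
        V[n,t]=(c,spotter.masks_of(n,t)[0]["region"])
    V[n]=im
for n in ["side","top"]:
    for t,z in (("cover",37),("tray",10)):
        m=V[n,t][1]; ys,xs=np.nonzero(m); print(n,t,ray(V[n,t][0],(xs.mean(),ys.mean()),z))
out={}
for t,b in(("cover",COVER+FLAP),("tray",TRAY)):
    m=V["top",t][1]; ys,xs=np.nonzero(m); g=ray(V["top",t][0],(xs.mean(),ys.mean()),20)
    for vs in (["side","top"],["side"],["top"]):
        r=fit([V[v,t] for v in vs],b,[g[0],g[1],0]); print(t,vs,r)
        if len(vs)==2: out[t]=r[0]
for n in ["side","top"]:
    c=cams.calibration(n); im=cv2.resize(V[n][:,:,::-1],None,fx=1).copy()
    ov(im,c,COVER,out["cover"]);ov(im,c,FLAP,out["cover"],(0,255,255));ov(im,c,TRAY,out["tray"])
    sl=(slice(140,340),slice(230,430)) if n=="side" else (slice(150,310),slice(220,440))
    cv2.imwrite(f"pics/ov_{n}.png",cv2.resize(im[sl],None,fx=3,fy=3,interpolation=2))
E
```

```text
side cover [475.40099788  42.95737121  37.        ]
side tray [ 508.89013287 -170.13173184   10.        ]
top cover [476.9900999   45.33593223  37.        ]
top tray [ 509.40761761 -163.15168046   10.        ]
cover ['side', 'top'] (array([478.28715069,  45.14534372,   3.59856329]), np.float64(0.1310056522998515))
cover ['side'] (array([476.93015001,  45.56145384,   4.14404489]), np.float64(0.051940951339529806))
cover ['top'] (array([479.82915508,  44.73291705,   3.23933619]), np.float64(0.043594630763615694))
tray ['side', 'top'] (array([ 510.23849983, -163.04377627,    6.01646055]), np.float64(0.07610321531876141))
tray ['side'] (array([ 508.75718157, -162.3430898 ,    5.48964004]), np.float64(0.035201618465216744))
tray ['top'] (array([ 512.10220297, -163.05090436,    6.0236086 ]), np.float64(0.020133780750683394))Traceback (most recent call last):
  File "<stdin>", line 18, in <module>
cv2.error: OpenCV(4.12.0) /io/opencv/modules/imgproc/src/resize.cpp:4211: error: (-215:Assertion failed) inv_scale_y > 0 in function 'resize'
```

Call:
apply_moves(
  plan=[
    {"jaw": 0,"delta_pos": [36,-44,0],"spin": 0.02},
    {"jaw": 0,"delta_pos": [72,-88,0],"spin": 0.04},
    {"jaw": 0,"delta_pos": [108,-131,0],"spin": 0.06},
    {"jaw": 0,"delta_pos": [143,-175,0],"spin": 0.08},
    {"jaw": 0,"delta_pos": [179,-218,0],"spin": 0.1},
    {"jaw": 0,"delta_pos": [215,-262,0],"spin": 0.12},
    {"jaw": 0,"delta_pos": [251,-306,0],"spin": 0.14},
    {"jaw": 0,"delta_pos": [286,-349,0],"spin": 0.164},
  ],
)

```text
time_s: 1.9
ee_pos: [330.2, -154.4, 188.9]
ee_rot: [180.0, -0.1, 3.5]
force: [1.0, 0.1, -0.8]
gripper_width: 91.4
```

```bash
cat > st.py <<'E'
from h import *
s=env.state(); print("t",s["time_s"],"pos",s["ee_pos"].round(1),"rot",s["ee_rot"].round(2),"F",s["force"].round(1),"T",s["torque"].round(2),"w",round(s["gripper_width"],1))
def to(target,yaw=None):
    R=Ro.from_euler('xyz',s["ee_rot"],degrees=True).as_matrix()
    print("delta tool",(R.T@(np.array(target)-s["ee_pos"])).round(1))
    if yaw is not None: print("spin rad",round(-np.deg2rad(yaw-s["ee_rot"][2]),4))
E
python3 - <<'E'
from st import *
to([430,47,188],3.6)
E
```

```text
t 1.9 pos [ 330.2 -154.4  188.9] rot [ 1.7995e+02 -8.0000e-02  3.5300e+00] F [ 1.   0.1 -0.8] T [0.04 0.01 0.  ] w 91.4
delta tool [ 112.1 -194.8    0.9]
spin rad -0.0012
```

Call:
apply_moves(
  plan=[
    {"jaw": 0,"delta_pos": [19,-33,0],"spin": 0},
    {"jaw": 0,"delta_pos": [38,-66,0],"spin": 0},
    {"jaw": 0,"delta_pos": [57,-100,0],"spin": 0},
    {"jaw": 0,"delta_pos": [75,-133,0],"spin": 0},
    {"jaw": 0,"delta_pos": [94,-164,0],"spin": 0},
    {"jaw": 0,"delta_pos": [112,-195,0],"spin": 0},
    {"jaw": 0,"delta_pos": [112,-195,0],"spin": 0},
    {"jaw": 0,"delta_pos": [112,-195,0],"spin": 0},
  ],
)

```text
time_s: 2.9
ee_pos: [429.5, 46.9, 188.8]
ee_rot: [179.9, -0.0, 3.6]
force: [-0.6, 0.4, 0.4]
gripper_width: 91.4
```

```bash
python3 - <<'E'
from st import *
c=cams.calibration("wrist"); im=cams.grab_frame("wrist")
R=cv2.Rodrigues(c["rvec"])[0]; print("cam pos",-R.T@c["tvec"].ravel())
i2=im[:,:,::-1].copy(); p=[478.3,45.1,3.6]
cv2.imwrite("pics/w1.png",i2)
for t in["rack","cover","rack_pivot"]:
    for r in spotter.masks_of("wrist",t)[:2]: print(t,r["confidence"],r["extent"],r["region"].sum())
ov(i2,c,COVER,p);ov(i2,c,FLAP,p,(0,255,255));ov(i2,c,RACK,p,(255,0,0)); cv2.imwrite("pics/w1o.png",i2)
E
```

```text
t 2.9 pos [429.5  46.9 188.8] rot [ 1.7993e+02 -4.0000e-02  3.5600e+00] F [-0.6  0.4  0.4] T [ 0.04 -0.01  0.02] w 91.4
cam pos [505.25964551  51.58128424 385.50550357]
rack 0.49 [342.8, 163.1, 341.5, 176.1] 26
cover 0.9 [289.0, 73.8, 338.8, 188.6] 5619
rack_pivot 0.46 [338.2, 164.1, 345.5, 177.1] 59
```

View pics/w1.png

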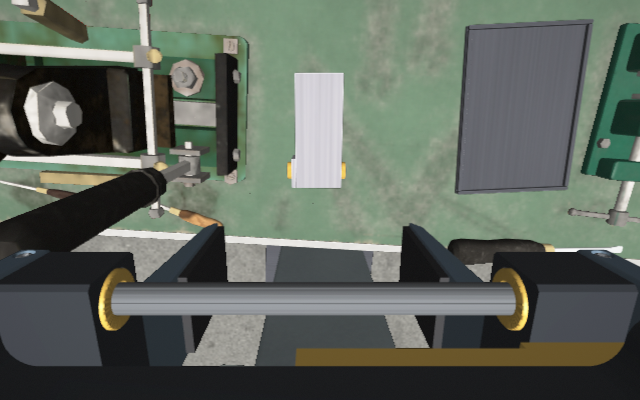

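View pics/w1o.png

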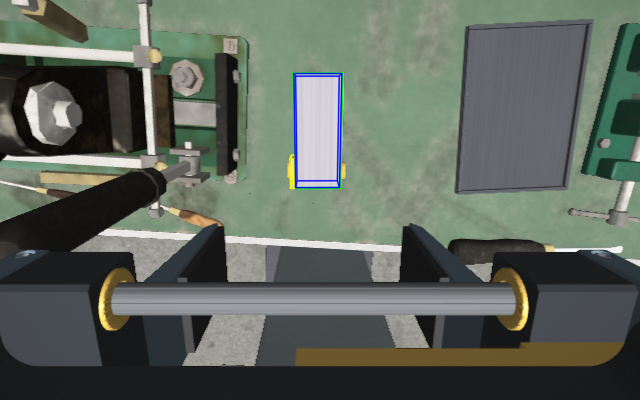

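The wrist view shows the cover at about (318,130), with the buttons near (291,172) and (343,171), and the overlay is within about 1 px. The lathe's closest parts are at columns up to 247. I'll refine the poses using the wrist camera.

```bash
python3 - <<'E'
from st import *
c=cams.calibration("wrist"); im=cams.grab_frame("wrist")
m=spotter.masks_of("wrist","cover")[0]["region"]
r=fit([(c,m)],COVER+FLAP,[478,45,3.5]);print(r)
mt=spotter.masks_of("wrist","tray")[0]["region"]
rt=fit([(c,mt)],TRAY,[510,-163,6]);print(rt)
i2=cv2.resize(im[:,:,::-1],None,fx=1,fy=1).copy(); p=r[0]
ov(i2,c,COVER,p);ov(i2,c,FLAP,p,(0,255,255));ov(i2,c,TRAY,rt[0]); cv2.imwrite("pics/w2o.png",cv2.resize(i2[0:220,220:620],None,fx=2,fy=2))
yw=np.deg2rad(p[2]); ex=np.array([np.cos(yw),np.sin(yw)]);ey=np.array([-ex[1],ex[0]])
print("pivot mid",p[:2]-40*ex+2.5*ey, "origin",p[:2])
for uv,z in(((247,40),0),((240,55),30),((205,150),60),((165,180),100)): print(uv,z,ray(c,uv,z))
E
```

```text
t 3.1 pos [429.6  46.5 189. ] rot [ 1.7995e+02 -8.0000e-02  3.4600e+00] F [-0.6  0.2 -0.7] T [-0.01 -0.01  0.03] w 91.0
(array([478.73159913,  44.69752041,   2.90269748]), np.float64(0.033630942647523754))
(array([ 510.25163537, -163.37738319,    6.07264078]), np.float64(0.010206518748734017))
pivot mid [438.65632026  45.16871446] origin [478.73159913  44.69752041]
(247, 40) 0 [562.95836459 120.2901158    0.        ]
(240, 55) 30 [545.13000492 121.3064755   30.        ]
(205, 150) 60 [458.49480467 147.06546738  60.        ]
(165, 180) 100 [437.49954981 168.71516352 100.        ]
```

View pics/w2o.png

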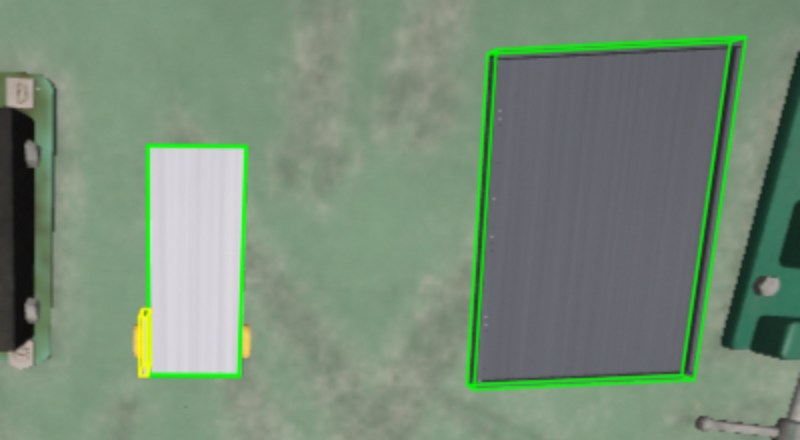

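```bash
python3 - <<'E'
import cv2,numpy as np
w=cv2.imread("pics/w1.png");t=cv2.imread("pics/top0.png");s=cv2.imread("pics/side0.png")
f=lambda a:cv2.resize(a,(400,300),interpolation=2)
a=f(w[100:250,100:300]);b=f(t[140:260,130:290]);c=f(s[70:205,240:420]);
cv2.imwrite("pics/cmp.png",np.vstack([np.hstack([a,b]),np.hstack([c,c*0])]))
E
```

```text
(no output)
```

View pics/cmp.png

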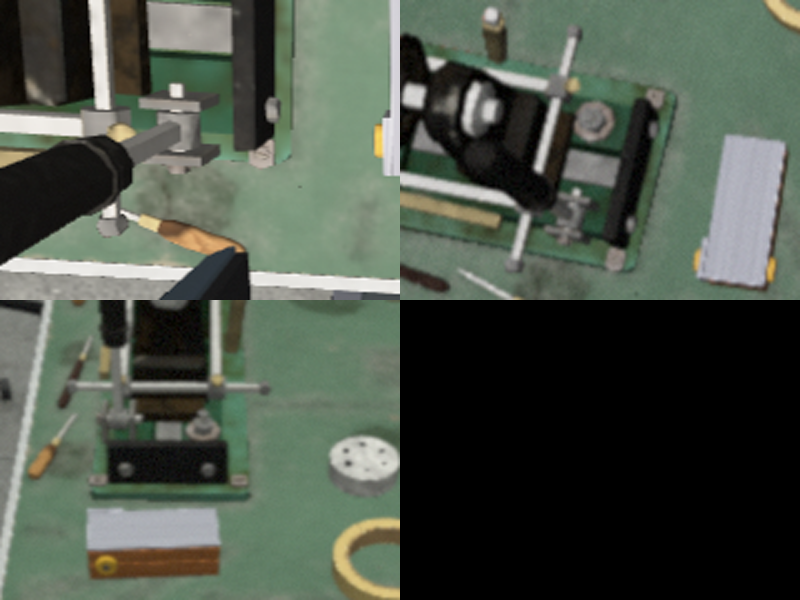

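```bash
python3 - <<'E'
from st import *
cs={n:cams.calibration(n) for n in("wrist","top","side")}
def tri(d):
    A=[];b=[]
    M=np.zeros((3,3));v=np.zeros(3)
    for n,uv in d.items():
        o=ray(cs[n],uv,0);q=ray(cs[n],uv,100);u=(q-o)/np.linalg.norm(q-o);P=np.eye(3)-np.outer(u,u);M+=P;v+=P@o
    return np.linalg.solve(M,v)
print(tri(dict(wrist=(190,162.5),top=(198,225),side=(294,123))))
print(tri(dict(wrist=(160,182),top=(190,220),side=(290,90))))
print(tri(dict(wrist=(190,162.5),side=(294,123))))
print(tri(dict(wrist=(160,182),side=(290,90))))
# handle end
print(tri(dict(top=(150,180),side=(290,27))))
to([438.7,45.2,120],3.2)
E
```

```text
t 3.25 pos [429.8  46.7 189. ] rot [ 1.7995e+02 -9.0000e-02  3.4800e+00] F [-0.4  0.1 -0.1] T [0.04 0.03 0.02] w 91.3
[446.7164158  161.22376251  63.4671135 ]
[443.72727029 154.83939392 143.26432963]
[446.22834767 160.32748275  63.68914477]
[443.77069213 155.36403488 142.9711821 ]
[458.47051066 183.2560537  260.47774913]
delta tool [ 8.7  2.  69.1]
spin rad 0.0049
```

Call:
apply_moves(
  plan=[
    {"jaw": 0,"delta_pos": [8.7,2,20],"spin": 0.005},
    {"jaw": 0,"delta_pos": [8.7,2,50],"spin": 0.005},
    {"jaw": 0,"delta_pos": [8.7,2,80],"spin": 0.005},
    {"jaw": 0,"delta_pos": [8.7,2,105],"spin": 0.005},
    {"jaw": 0,"delta_pos": [8.7,2,125],"spin": 0.005},
    {"jaw": 0,"delta_pos": [8.7,2,135],"spin": 0.005},
    {"jaw": 0,"delta_pos": [8.7,2,135],"spin": 0.005},
    {"jaw": 0,"delta_pos": [8.7,2,135],"spin": 0.005},
  ],
)

```text
time_s: 4.25
ee_pos: [439.6, 45.2, 54.8]
ee_rot: [180.0, -0.2, 3.2]
force: [0.0, 0.4, -0.2]
gripper_width: 91.3
```

```bash
python3 - <<'E'
from st import *
for n in["wrist","side"]:
    c=cams.calibration(n); im=cams.grab_frame(n)[:,:,::-1].copy(); cv2.imwrite(f"pics/{n}3.png",im)
    for t in ["rack_pivot","cover"]:
        for r in spotter.masks_of(n,t)[:2]: print(n,t,r["confidence"],r["extent"],r["region"].sum())
c=cams.calibration("wrist"); 
m=spotter.masks_of("wrist","cover")[0]["region"]
print(fit([(c,m)],COVER+FLAP,[478,45,3.5]))
to([438.7,45.2,7],3.2)
E
```

```text
t 4.25 pos [439.6  45.2  54.8] rot [179.95  -0.19   3.19] F [ 0.   0.4 -0.2] T [-0.02 -0.01 -0.03] w 91.3
wrist rack_pivot 0.65 [349.9, 210.0, 360.3, 233.5] 143
wrist cover 0.71 [269.7, 70.0, 354.8, 248.1] 13842
side rack_pivot 0.71 [280.0, 182.9, 339.8, 194.2] 705
side rack_pivot 0.71 [270.1, 239.1, 381.3, 311.6] 6677
side cover 0.62 [281.6, 164.8, 332.8, 179.8] 751
(array([478.23247829,  44.65897329,   3.16306186]), np.float64(0.022165885477000935))
delta tool [-1.  -0.1 47.8]
spin rad -0.0002
```

View pics/wrist3.png

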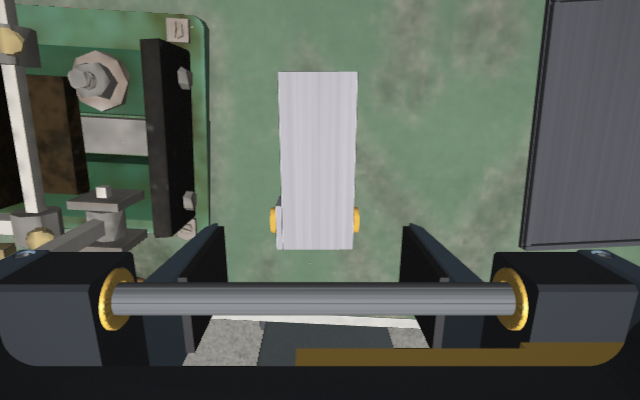

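View pics/side3.png

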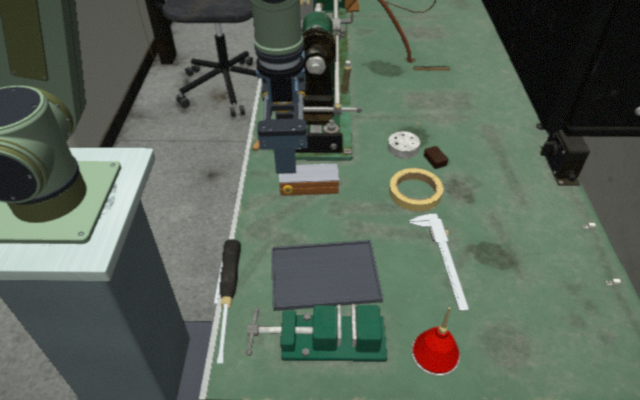

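Call:
apply_moves(
  plan=[
    {"jaw": 0,"delta_pos": [-1.3,0.1,10],"spin": 0},
    {"jaw": 0,"delta_pos": [-1.3,0.1,25],"spin": 0},
    {"jaw": 0,"delta_pos": [-1.3,0.1,38],"spin": 0},
    {"jaw": 0,"delta_pos": [-1.3,0.1,45],"spin": 0},
    {"jaw": 0,"delta_pos": [-1.3,0.1,48],"spin": 0},
    {"jaw": 0,"delta_pos": [-1.3,0.1,48],"spin": 0},
    {"jaw": 0,"delta_pos": [-1.3,0.1,48],"spin": 0},
    {"jaw": 0,"delta_pos": [-1.3,0.1,48],"spin": 0},
  ],
)

```text
time_s: 5.6
ee_pos: [438.1, 45.0, 6.6]
ee_rot: [180.0, -0.2, 3.2]
force: [0.4, -0.6, -0.1]
gripper_width: 91.2
```

```bash
python3 - <<'E'
from st import *
to([438.2,45.0,7],3.2)
E
```

```text
t 5.6 pos [438.1  45.    6.6] rot [ 1.7995e+02 -1.7000e-01  3.1900e+00] F [ 0.4 -0.6 -0.1] T [ 0.04  0.01 -0.02] w 91.2
delta tool [ 0.1 -0.  -0.4]
spin rad -0.0001
```

Now I'll close on the buttons with the full 60 N.

Call:
apply_moves(
  plan=[
    {"jaw": 0.15,"delta_pos": [0,0,0],"spin": 0},
    {"jaw": 0.25,"delta_pos": [0,0,0],"spin": 0},
    {"jaw": 0.3,"delta_pos": [0,0,0],"spin": 0},
    {"jaw": 0.35,"delta_pos": [0,0,0],"spin": 0},
    {"jaw": 0.6,"delta_pos": [0,0,0],"spin": 0},
    {"jaw": 1,"delta_pos": [0,0,0],"spin": 0},
    {"jaw": 1,"delta_pos": [0,0,0],"spin": 0},
    {"jaw": 1,"delta_pos": [0,0,0],"spin": 0},
  ],
  squeeze=60,
)

```text
time_s: 6.6
ee_pos: [437.9, 44.8, 6.6]
ee_rot: [179.9, -0.1, 3.2]
force: [-0.8, -1.7, 0.6]
gripper_width: 49.0
```

```bash
python3 - <<'E'
from st import *
for n in["wrist"]:
    c=cams.calibration(n); im=cams.grab_frame(n)[:,:,::-1].copy(); cv2.imwrite(f"pics/{n}4.png",im)
E
```

```text
t 6.6 pos [437.9  44.8   6.6] rot [ 1.7994e+02 -1.5000e-01  3.2000e+00] F [-0.8 -1.7  0.6] T [-0.38  0.11 -0.03] w 49.0
```

View pics/wrist4.png

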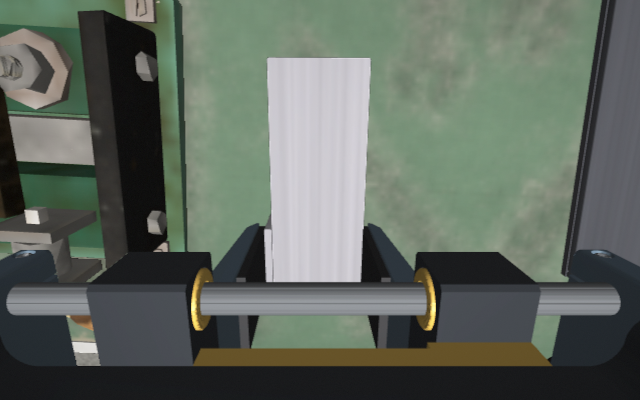

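```bash
python3 - <<'E'
from st import *
c=cams.calibration("wrist"); R=Ro.from_euler('xyz',s["ee_rot"],degrees=True).as_matrix()
print(cv2.Rodrigues(c["rvec"])[0].round(3))
for d in([0,0,0],[16,0,0],[16,30,0],[16,-30,0],[16,30,-18.8],[-16,30,0],[16,24.5,0],[16,-24.5,0],[16,24.5,-40]):
    print(d,proj(c,s["ee_pos"]+R@np.array(d,float)))
p=[478.2,44.7,3.16]
for q in([-40,33,19],[-40,-28,19],[-55,23,37],[-25,27.5,37],[-40,0,37]): print(q,proj(c,place(np.array([q],float),p)))
im=cams.grab_frame("side"); cv2.imwrite("pics/side5.png",cv2.resize(im[90:210,230:360,::-1],None,fx=5,fy=5,interpolation=2))
im=cams.grab_frame("wrist"); cv2.imwrite("pics/w5.png",cv2.resize(im[180:400,170:470,::-1],None,fx=2.6,fy=2.6,interpolation=2))
print(env.state()["gripper_width"])
E
```

```text
t 6.65 pos [437.9  44.8   6.6] rot [ 1.7994e+02 -1.5000e-01  3.2000e+00] F [-0.2 -2.6  0.3] T [-0.45  0.1  -0.02] w 48.8
[[ 0.056 -0.998  0.002]
 [-0.962 -0.053  0.267]
 [-0.267 -0.017 -0.964]]
[0, 0, 0] [[312.36809963 236.27601912]]
[16, 0, 0] [[312.3573827  210.51865694]]
[16, 30, 0] [[363.89797795 210.51425592]]
[16, -30, 0] [[260.80823968 210.52305869]]
[16, 30, -18.8] [[368.83350476 220.86190659]]
[-16, 30, 0] [[361.84033123 260.98625736]]
[16, 24.5, 0] [[354.44950862 210.51506272]]
[16, -24.5, 0] [[270.25955589 210.52225165]]
[16, 24.5, -40] [[364.05569881 235.22193086]]
[-40, 33, 19] [[257.5781117  243.84451836]]
[-40, -28, 19] [[366.46052695 243.85068062]]
[-55, 23, 37] [[272.75865491 283.7261639 ]]
[-25, 27.5, 37] [[261.96566306 229.5715002 ]]
[-40, 0, 37] [[316.89239515 257.25076428]]
49.09820518977863
```

View pics/side5.png

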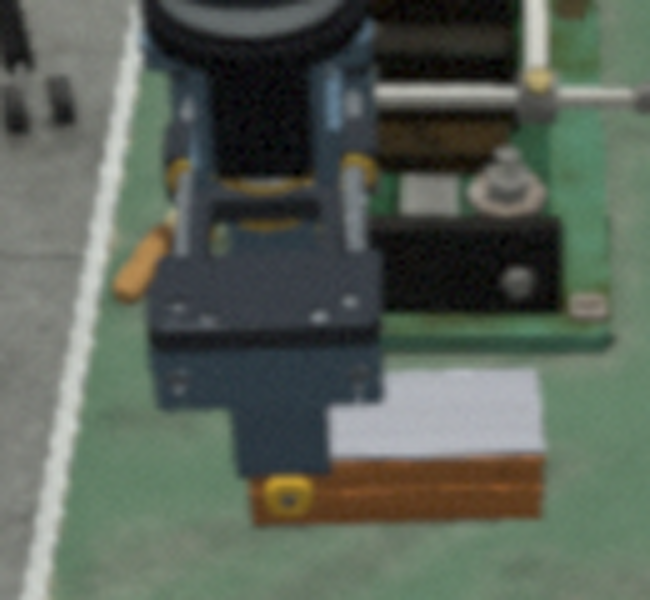

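View pics/w5.png

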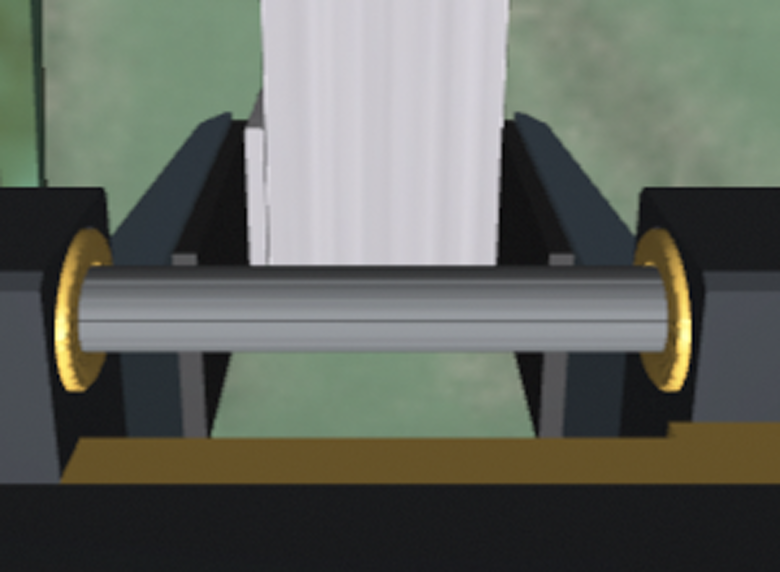

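The side crop shows the fingers ending just above the brass button (crop (288,495)), so the opening of 49 mm is on the flap and the wood. The real fingertips sit higher than the TCP when the jaws are open. I'll check how far.

```bash
python3 - <<'E'
from st import *
print(env.grip_depth, [a for a in dir(env) if not a.startswith('_')])
# tip height via side cam: finger bottom edge on near (-y) finger outer face
c=cams.calibration("side")
R=Ro.from_euler('xyz',s["ee_rot"],degrees=True).as_matrix()
for yo in (24.5,30,38):
  for k in (-16,-20,-24,-28):
    print(yo,k,((proj(c,[s["ee_pos"]+R@np.array([x,yo,k],float) for x in(-16,16)])-[230,90])*5).round(0).tolist())
E
```

```text
t 6.75 pos [437.9  44.8   6.6] rot [ 1.7994e+02 -1.5000e-01  3.1900e+00] F [-0.5 -2.3  0.3] T [-0.49  0.14 -0.05] w 49.1
18.8 ['Unreachable', 'grip_depth', 'job_done', 'state']
24.5 -16 [[244.0, 484.0], [331.0, 481.0]]
24.5 -20 [[244.0, 476.0], [330.0, 474.0]]
24.5 -24 [[243.0, 468.0], [330.0, 466.0]]
24.5 -28 [[242.0, 460.0], [330.0, 458.0]]
30 -16 [[244.0, 494.0], [331.0, 492.0]]
30 -20 [[243.0, 487.0], [331.0, 484.0]]
30 -24 [[243.0, 479.0], [330.0, 476.0]]
30 -28 [[242.0, 471.0], [330.0, 468.0]]
38 -16 [[244.0, 510.0], [331.0, 507.0]]
38 -20 [[243.0, 502.0], [331.0, 499.0]]
38 -24 [[242.0, 494.0], [330.0, 491.0]]
38 -28 [[242.0, 486.0], [330.0, 483.0]]
```

Call:
apply_moves(
  plan=[
    {"jaw": 0.3,"delta_pos": [0,0,0],"spin": 0},
    {"jaw": 0.1,"delta_pos": [0,0,0],"spin": 0},
    {"jaw": 0.1,"delta_pos": [0,0,0],"spin": 0},
    {"jaw": 0.1,"delta_pos": [0,0,0],"spin": 0},
    {"jaw": 0.1,"delta_pos": [0,0,4],"spin": 0},
    {"jaw": 0.1,"delta_pos": [0,0,10],"spin": 0},
    {"jaw": 0.1,"delta_pos": [0,0,14],"spin": 0},
    {"jaw": 0.1,"delta_pos": [0,0,14],"spin": 0},
  ],
)

```text
time_s: 7.75
ee_pos: [437.5, 44.8, -7.9]
ee_rot: [179.9, -0.1, 3.2]
force: [-0.2, -0.4, -0.2]
gripper_width: 82.0
```

```bash
python3 - <<'E'
from st import *
im=cams.grab_frame("side"); cv2.imwrite("pics/side6.png",cv2.resize(im[90:210,230:360,::-1],None,fx=5,fy=5,interpolation=2))
im=cams.grab_frame("wrist"); cv2.imwrite("pics/w6.png",cv2.resize(im[150:350,170:470,::-1],None,fx=2.6,fy=2.6,interpolation=2))
E
```

```text
t 7.75 pos [437.5  44.8  -7.9] rot [ 1.7994e+02 -9.0000e-02  3.1900e+00] F [-0.2 -0.4 -0.2] T [ 0.02  0.02 -0.03] w 82.0
```

View pics/side6.png

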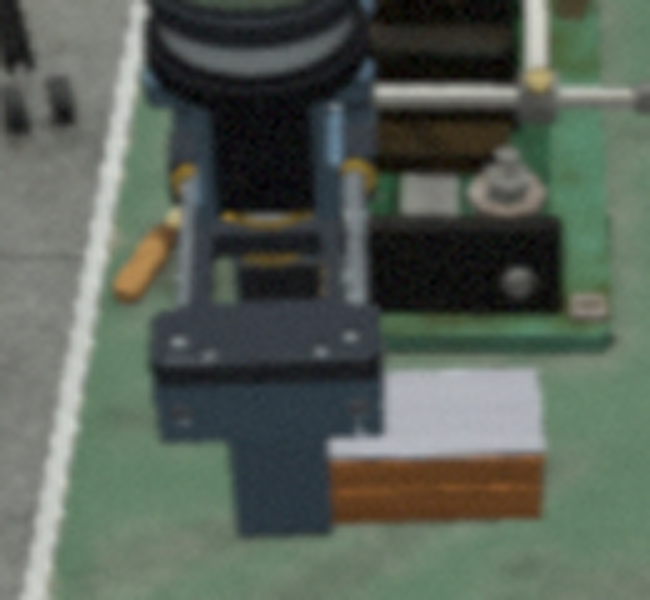

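View pics/w6.png

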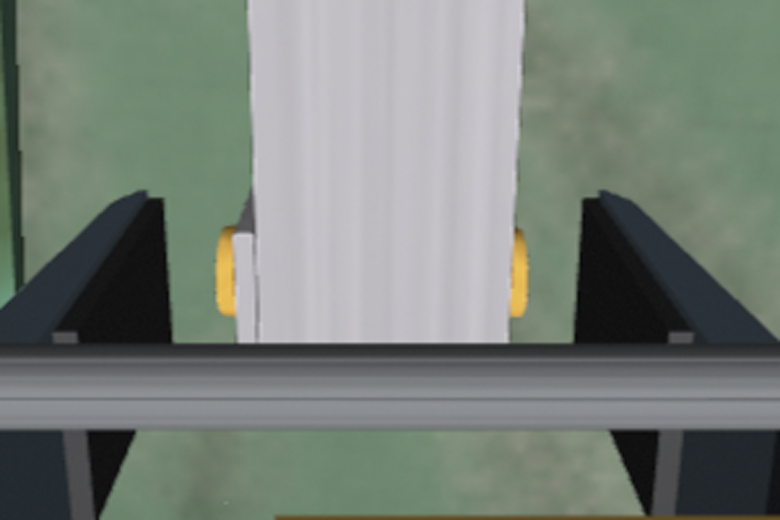

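Tips are still about 18–20 mm up, and the wrist view shows both buttons (crop (226,272) and (519,272)) within the pad width. I'll go 11 mm lower, then close.

Call:
apply_moves(
  plan=[
    {"jaw": 0.1,"delta_pos": [1,-0.3,4],"spin": 0},
    {"jaw": 0.1,"delta_pos": [1,-0.3,8],"spin": 0},
    {"jaw": 0.15,"delta_pos": [1,-0.3,11],"spin": 0},
    {"jaw": 0.2,"delta_pos": [1,-0.3,11],"spin": 0},
    {"jaw": 0.25,"delta_pos": [1,-0.3,11],"spin": 0},
    {"jaw": 0.3,"delta_pos": [1,-0.3,11],"spin": 0},
    {"jaw": 0.5,"delta_pos": [1,-0.3,11],"spin": 0},
    {"jaw": 1,"delta_pos": [1,-0.3,11],"spin": 0},
  ],
)

```text
time_s: 8.85
ee_pos: [439.1, 45.1, -18.4]
ee_rot: [179.9, -0.2, 3.2]
force: [-0.2, -1.5, 1.2]
gripper_width: 57.4
```

```bash
python3 - <<'E'
from st import *
im=cams.grab_frame("side"); cv2.imwrite("pics/side7.png",cv2.resize(im[90:210,230:360,::-1],None,fx=5,fy=5,interpolation=2))
im=cams.grab_frame("wrist"); cv2.imwrite("pics/w7.png",cv2.resize(im[150:350,170:470,::-1],None,fx=2.6,fy=2.6,interpolation=2))
E
```

```text
t 8.85 pos [439.1  45.1 -18.4] rot [ 1.7993e+02 -1.6000e-01  3.1900e+00] F [-0.2 -1.5  1.2] T [-0.18  0.04 -0.07] w 57.4
```

View pics/side7.png

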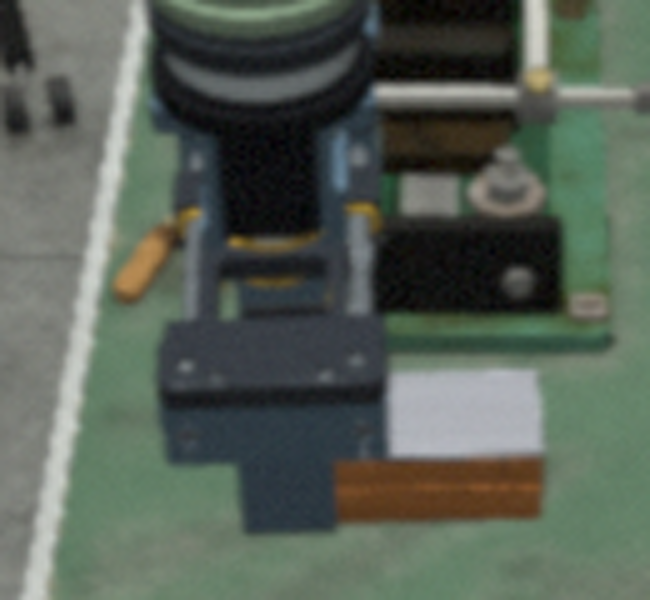

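View pics/w7.png

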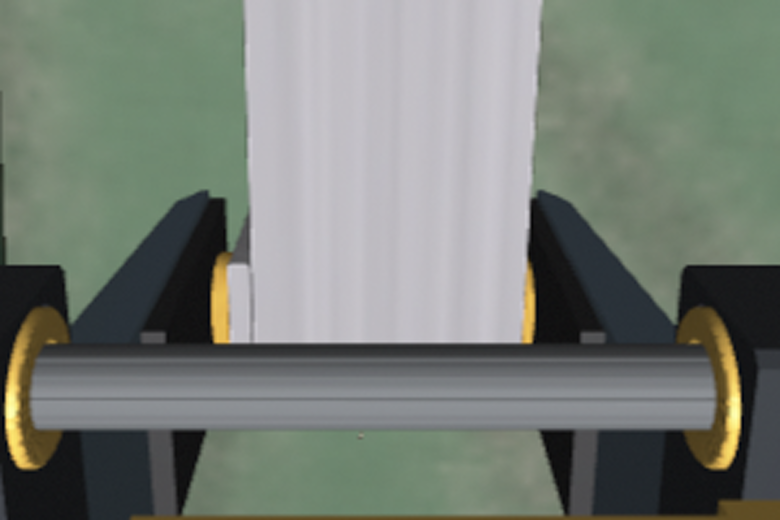

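Call:
apply_moves(
  plan=[
    {"jaw": 1,"delta_pos": [0,0,0],"spin": 0},
    {"jaw": 1,"delta_pos": [0,0,0],"spin": 0},
    {"jaw": 1,"delta_pos": [0,0,0],"spin": 0},
    {"jaw": 1,"delta_pos": [0,0,0],"spin": 0},
    {"jaw": 1,"delta_pos": [0,0,-2],"spin": 0},
    {"jaw": 1,"delta_pos": [0,0,-5],"spin": 0},
    {"jaw": 1,"delta_pos": [0,0,-8],"spin": 0},
    {"jaw": 1,"delta_pos": [0,0,-12],"spin": 0},
  ],
  squeeze=60,
)

```text
time_s: 9.95
ee_pos: [438.9, 45.1, -6.2]
ee_rot: [179.9, -0.1, 3.2]
force: [0.3, -0.1, -3.4]
gripper_width: 57.4
```

```bash
python3 - <<'E'
from st import *
im=cams.grab_frame("side"); a=cv2.resize(im[90:210,230:360,::-1],None,fx=3,fy=3,interpolation=2)
im=cams.grab_frame("wrist"); b=cv2.resize(im[0:350,130:510,::-1],(391,360),interpolation=2); cv2.imwrite("pics/c8.png",np.hstack([a,b]))
E
```

```text
t 9.95 pos [438.9  45.1  -6.2] rot [ 1.7994e+02 -1.5000e-01  3.2000e+00] F [ 0.3 -0.1 -3.4] T [ 0.08 -0.14  0.01] w 57.4
```

View pics/c8.png

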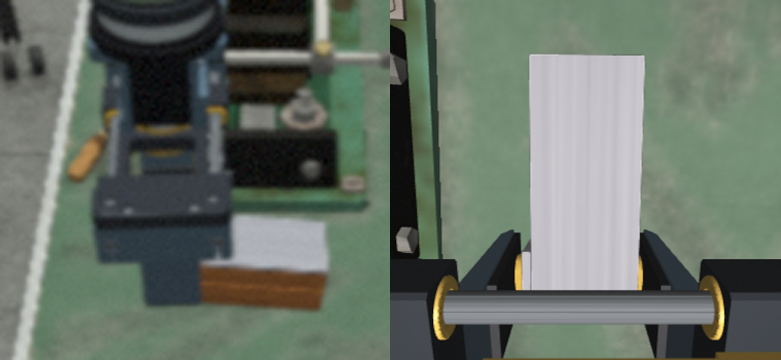

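Call:
apply_moves(
  plan=[
    {"jaw": 1,"delta_pos": [0,0,-6],"spin": 0},
    {"jaw": 1,"delta_pos": [0,0,-13],"spin": 0},
    {"jaw": 1,"delta_pos": [0,0,-20],"spin": 0},
    {"jaw": 1,"delta_pos": [0,0,-27],"spin": 0},
    {"jaw": 1,"delta_pos": [0,0,-34],"spin": 0},
    {"jaw": 1,"delta_pos": [0,0,-41],"spin": 0},
    {"jaw": 1,"delta_pos": [0,0,-48],"spin": 0},
    {"jaw": 1,"delta_pos": [0,0,-54],"spin": 0},
  ],
)

```text
time_s: 11.05
ee_pos: [438.7, 45.1, 48.4]
ee_rot: [179.9, -0.2, 3.2]
force: [0.4, 0.1, -3.5]
gripper_width: 57.5
```

Call:
apply_moves(
  plan=[
    {"jaw": 1,"delta_pos": [0,0,-6],"spin": 0},
    {"jaw": 1,"delta_pos": [0,0,-13],"spin": 0},
    {"jaw": 1,"delta_pos": [0,0,-20],"spin": 0},
    {"jaw": 1,"delta_pos": [0,0,-27],"spin": 0},
    {"jaw": 1,"delta_pos": [0,0,-34],"spin": 0},
    {"jaw": 1,"delta_pos": [0,0,-41],"spin": 0},
    {"jaw": 1,"delta_pos": [0,0,-48],"spin": 0},
    {"jaw": 1,"delta_pos": [0,0,-50],"spin": 0},
  ],
)

```text
time_s: 12.05
ee_pos: [438.9, 45.2, 99.0]
ee_rot: [179.9, -0.2, 3.2]
force: [-0.0, 0.3, -4.6]
gripper_width: 57.6
```

```bash
python3 - <<'E'
from st import *
im=cams.grab_frame("side"); a=cv2.resize(im[60:220,230:400,::-1],(391,360),interpolation=2)
im=cams.grab_frame("wrist"); b=cv2.resize(im[0:350,130:510,::-1],(391,360),interpolation=2); cv2.imwrite("pics/c9.png",np.hstack([a,b]))
E
```

```text
t 12.05 pos [438.9  45.2  99. ] rot [179.94  -0.22   3.19] F [-0.   0.3 -4.6] T [-0.03  0.03  0.02] w 57.6
```

View pics/c9.png

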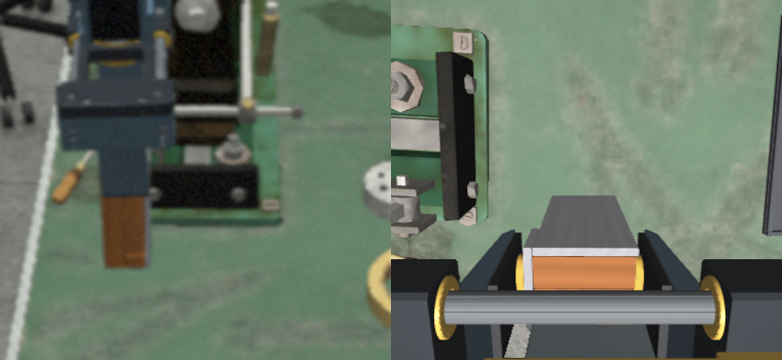

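The rack is hanging with its +x end down and the cover facing ahead, with nothing lost (wrist crop: cover at (590,225)). Next I'll check the vise height and the targets over the tray.

```bash
python3 - <<'E'
from st import *
c=cams.calibration("top");cs=cams.calibration("side")
T=np.array([510.2,-163.4]);yw=np.deg2rad(6.07);ex=np.array([np.cos(yw),np.sin(yw)]);ey=np.array([-ex[1],ex[0]])
# vise jaw block corner: top (434,198) block ; side block (385,305)
def tri(a,b):
    M=np.zeros((3,3));v=np.zeros(3)
    for cc,uv in((c,a),(cs,b)):
        o=ray(cc,uv,0);q=ray(cc,uv,100);u=(q-o)/np.linalg.norm(q-o);P=np.eye(3)-np.outer(u,u);M+=P;v+=P@o
    return np.linalg.solve(M,v)
t=cv2.imread("pics/top0.png");sd=cv2.imread("pics/side0.png")
cv2.imwrite("pics/vise.png",np.hstack([cv2.resize(t[180:310,400:490],None,fx=4,fy=4,interpolation=2),cv2.resize(sd[285:370,235:400],None,fx=2.6,fy=6,interpolation=2)[:520]]))
for u in(-48,53):
    p=T+u*ex+7.5*ey; print(u,p); 
p=T-48*ex+7.5*ey; to([p[0],p[1],99],6.07)
E
```

```text
t 12.15 pos [438.7  45.2  98.7] rot [179.94  -0.19   3.19] F [ 0.5 -0.2 -4.2] T [ 0.01  0.   -0.03] w 57.4Traceback (most recent call last):
  File "<stdin>", line 11, in <module>
    return _nx.concatenate(arrs, 1, dtype=dtype, casting=casting)
           ~~~~~~~~~~~~~~~^^^^^^^^^^^^^^^^^^^^^^^^^^^^^^^^^^^^^^^
ValueError: all the input array dimensions except for the concatenation axis must match exactly, but along dimension 0, the array at index 0 has size 520 and the array at index 1 has size 510
```

```bash
python3 - <<'E'
from st import *
T=np.array([510.2,-163.4]);yw=np.deg2rad(6.07);ex=np.array([np.cos(yw),np.sin(yw)]);ey=np.array([-ex[1],ex[0]])
t=cv2.imread("pics/top0.png");sd=cv2.imread("pics/side0.png")
cv2.imwrite("pics/vise.png",np.hstack([cv2.resize(t[180:310,400:490],(270,390),interpolation=2),cv2.resize(sd[285:370,235:400],(500,390),interpolation=2)]))
for u in(-48,53):
    p=T+u*ex+7.5*ey; print(u,p); 
p=T-48*ex+7.5*ey; to([p[0],p[1],99],6.07)
E
```

```text
t 12.15 pos [438.7  45.2  98.7] rot [179.94  -0.19   3.19] F [ 0.5 -0.2 -4.2] T [ 0.01  0.   -0.03] w 57.4
-48 [ 461.67603885 -161.01773343]
53 [ 562.10977705 -150.33764774]
delta tool [ 1.140e+01  2.072e+02 -1.000e-01]
spin rad -0.0502
```

View pics/vise.png

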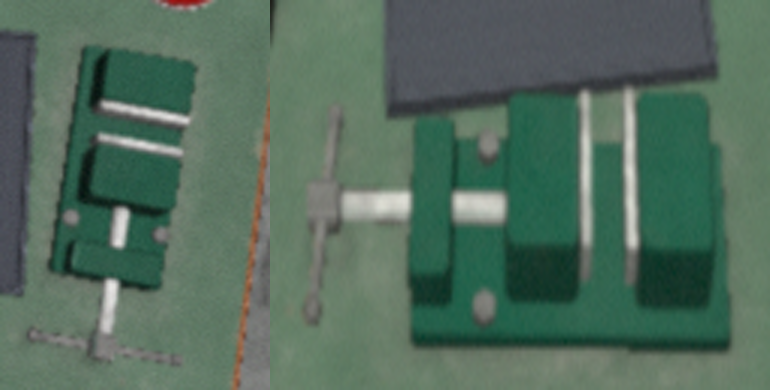

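```bash
python3 - <<'E'
from st import *
c=cams.calibration("top");cs=cams.calibration("side")
def tri(a,b):
    M=np.zeros((3,3));v=np.zeros(3)
    for cc,uv in((c,a),(cs,b)):
        o=ray(cc,uv,0);q=ray(cc,uv,100);u=(q-o)/np.linalg.norm(q-o);P=np.eye(3)-np.outer(u,u);M+=P;v+=P@o
    return np.linalg.solve(M,v)
print(tri((436,196.7),(379.5,306)))
print(tri((400+98/3,180+142/3),(235+240*.33,285+97*.218)))
E
```

```text
t 12.15 pos [438.7  45.2  98.7] rot [179.94  -0.19   3.19] F [ 0.5 -0.2 -4.2] T [ 0.01  0.   -0.03] w 57.4
[ 588.30014022 -253.35022637   49.20331794]
[ 510.91306609 -256.9281256    61.73654607]
```

Call:
apply_moves(
  plan=[
    {"jaw": 1,"delta_pos": [0,8,0],"spin": -0.01},
    {"jaw": 1,"delta_pos": [2,28,0],"spin": -0.02},
    {"jaw": 1,"delta_pos": [4,60,0],"spin": -0.03},
    {"jaw": 1,"delta_pos": [6,96,0],"spin": -0.04},
    {"jaw": 1,"delta_pos": [8,132,0],"spin": -0.05},
    {"jaw": 1,"delta_pos": [10,166,0],"spin": -0.05},
    {"jaw": 1,"delta_pos": [11.4,192,0],"spin": -0.05},
    {"jaw": 1,"delta_pos": [11.4,207,0],"spin": -0.05},
  ],
)

```text
time_s: 13.15
ee_pos: [461.4, -162.3, 98.6]
ee_rot: [179.9, -0.2, 6.0]
force: [0.7, 0.9, -4.4]
gripper_width: 57.7
```

```bash
python3 - <<'E'
from st import *
T=np.array([510.2,-163.4]);yw=np.deg2rad(6.07);ex=np.array([np.cos(yw),np.sin(yw)]);ey=np.array([-ex[1],ex[0]])
p=T-48*ex+7.5*ey; to([p[0],p[1],65],6.07)
im=cams.grab_frame("side"); a=cv2.resize(im[100:340,210:430,::-1],(391,400),interpolation=2)
im=cams.grab_frame("wrist"); b=cv2.resize(im[0:350,130:510,::-1],(391,400),interpolation=2); cv2.imwrite("pics/c10.png",np.hstack([a,b]))
E
```

```text
t 13.15 pos [ 461.4 -162.3   98.6] rot [ 1.7994e+02 -1.5000e-01  5.9800e+00] F [ 0.7  0.9 -4.4] T [0.08 0.01 0.05] w 57.7
delta tool [ 0.3 -1.3 33.6]
spin rad -0.0015
```

View pics/c10.png

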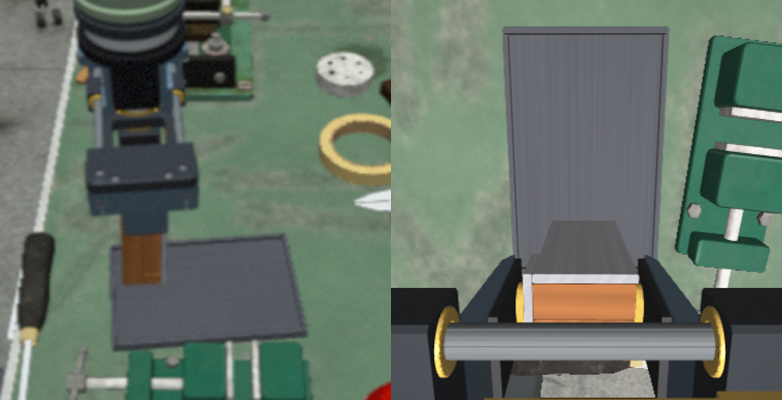

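Call:
apply_moves(
  plan=[
    {"jaw": 1,"delta_pos": [0.3,-1.3,4],"spin": 0},
    {"jaw": 1,"delta_pos": [0.3,-1.3,10],"spin": 0},
    {"jaw": 1,"delta_pos": [0.3,-1.3,17],"spin": 0},
    {"jaw": 1,"delta_pos": [0.3,-1.3,24],"spin": 0},
    {"jaw": 1,"delta_pos": [0.3,-1.3,30],"spin": 0},
    {"jaw": 1,"delta_pos": [0.3,-1.3,33],"spin": 0},
    {"jaw": 1,"delta_pos": [0.3,-1.3,34],"spin": 0},
    {"jaw": 1,"delta_pos": [0.3,-1.3,34],"spin": 0},
  ],
)

```text
time_s: 14.25
ee_pos: [461.9, -160.8, 64.7]
ee_rot: [179.9, -0.2, 6.0]
force: [-0.7, -0.3, -3.9]
gripper_width: 57.7
```

```bash
python3 - <<'E'
from st import *
im=cams.grab_frame("side"); cv2.imwrite("pics/c11.png",cv2.resize(im[180:330,240:400,::-1],None,fx=4,fy=4,interpolation=2))
E
```

```text
t 14.25 pos [ 461.9 -160.8   64.7] rot [179.92  -0.18   5.95] F [-0.7 -0.3 -3.9] T [0.03 0.   0.02] w 57.7
```

View pics/c11.png

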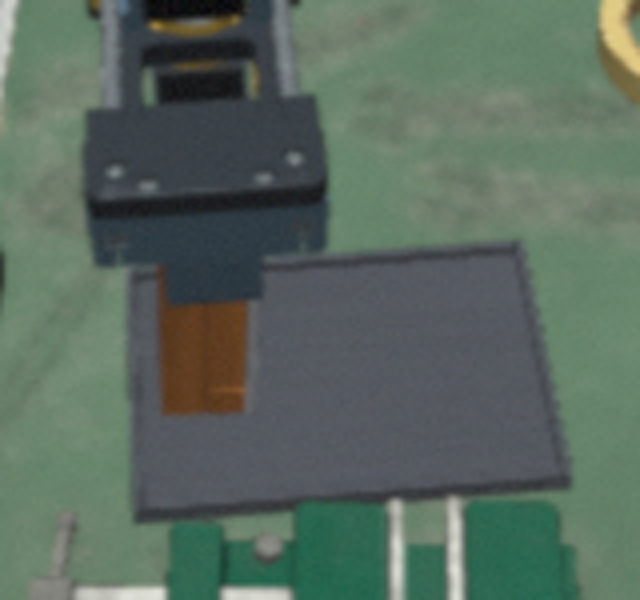

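Call:
apply_moves(
  plan=[
    {"jaw": 1,"delta_pos": [4,0,1.5],"spin": 0},
    {"jaw": 1,"delta_pos": [8,0,2],"spin": 0},
    {"jaw": 1,"delta_pos": [13,0,2.3],"spin": 0},
    {"jaw": 1,"delta_pos": [18,0,2.5],"spin": 0},
    {"jaw": 1,"delta_pos": [23,0,2.7],"spin": 0},
    {"jaw": 1,"delta_pos": [27,0,3],"spin": 0},
    {"jaw": 1,"delta_pos": [32,0,3.6],"spin": 0},
    {"jaw": 1,"delta_pos": [36,0,4.4],"spin": 0},
  ],
)

```text
time_s: 15.3
ee_pos: [500.1, -157.1, 62.2]
ee_rot: [179.9, -0.5, 5.9]
force: [-0.5, 2.1, 8.5]
gripper_width: 57.7
```

```bash
python3 - <<'E'
from st import *
im=cams.grab_frame("side"); cv2.imwrite("pics/c12.png",cv2.resize(im[180:330,240:400,::-1],None,fx=4,fy=4,interpolation=2))
E
```

```text
t 15.3 pos [ 500.1 -157.1   62.2] rot [179.87  -0.45   5.92] F [-0.5  2.1  8.5] T [ 0.7  -0.11  0.02] w 57.7
```

View pics/c12.png

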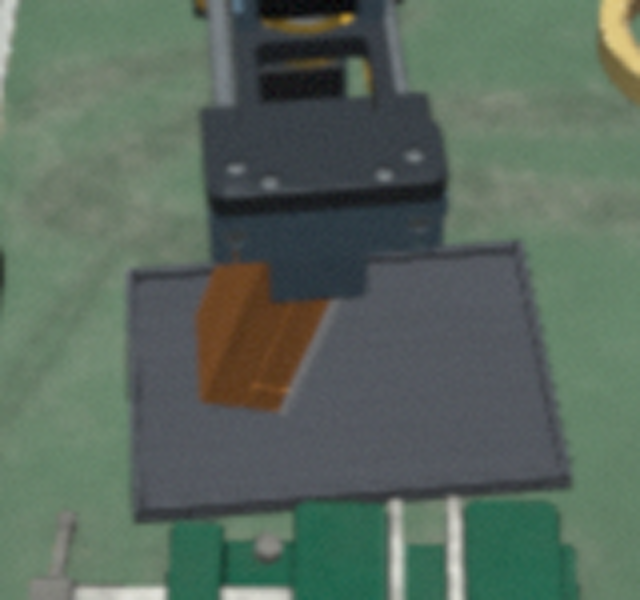

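Call:
apply_moves(
  plan=[
    {"jaw": 1,"delta_pos": [4,0,1],"spin": 0},
    {"jaw": 1,"delta_pos": [9,0,2],"spin": 0},
    {"jaw": 1,"delta_pos": [14,0,3.5],"spin": 0},
    {"jaw": 1,"delta_pos": [19,0,5.5],"spin": 0},
    {"jaw": 1,"delta_pos": [25,0,8],"spin": 0},
    {"jaw": 1,"delta_pos": [31,0,11.5],"spin": 0},
    {"jaw": 1,"delta_pos": [37,0,16],"spin": 0},
    {"jaw": 1,"delta_pos": [42,0,21],"spin": 0},
  ],
)

```text
time_s: 16.35
ee_pos: [545.2, -153.3, 42.0]
ee_rot: [179.8, -0.7, 5.9]
force: [3.1, 0.6, 1.8]
gripper_width: 57.7
```

```bash
python3 - <<'E'
from st import *
T=np.array([510.2,-163.4]);yw=np.deg2rad(6.07);ex=np.array([np.cos(yw),np.sin(yw)]);ey=np.array([-ex[1],ex[0]])
d=s["ee_pos"][:2]-T; print("u,v",d@ex,d@ey,"pivot h over floor",s["ee_pos"][2]+33.4)
im=cams.grab_frame("side"); cv2.imwrite("pics/c13.png",cv2.resize(im[180:330,240:400,::-1],None,fx=4,fy=4,interpolation=2))
E
```

```text
t 16.35 pos [ 545.2 -153.3   42. ] rot [179.76  -0.74   5.94] F [3.1 0.6 1.8] T [ 0.1  -0.57 -0.  ] w 57.7
u,v 35.90256246795683 6.381848092500706 pivot h over floor 75.41035158261471
```

View pics/c13.png

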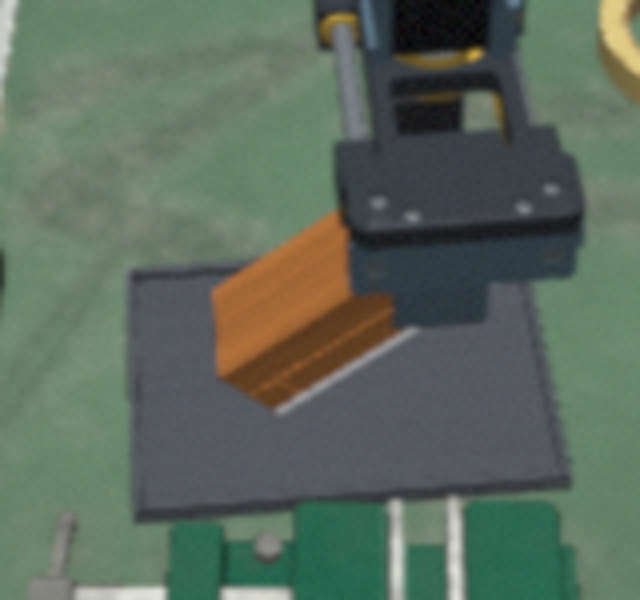

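Call:
apply_moves(
  plan=[
    {"jaw": 1,"delta_pos": [4,0,5],"spin": 0},
    {"jaw": 1,"delta_pos": [7,0,10],"spin": 0},
    {"jaw": 1,"delta_pos": [10,0,15],"spin": 0},
    {"jaw": 1,"delta_pos": [12,0,20],"spin": 0},
    {"jaw": 1,"delta_pos": [14,0,25],"spin": 0},
    {"jaw": 1,"delta_pos": [15,0,30],"spin": 0},
    {"jaw": 1,"delta_pos": [16,0,35],"spin": 0},
    {"jaw": 1,"delta_pos": [17,0,40],"spin": 0},
  ],
)

```text
time_s: 17.4
ee_pos: [562.0, -151.5, 0.8]
ee_rot: [179.8, -0.6, 6.0]
force: [1.5, 0.9, -2.4]
gripper_width: 57.4
```

```bash
python3 - <<'E'
from st import *
T=np.array([510.2,-163.4]);yw=np.deg2rad(6.07);ex=np.array([np.cos(yw),np.sin(yw)]);ey=np.array([-ex[1],ex[0]])
d=s["ee_pos"][:2]-T; print("u,v",d@ex,d@ey,"pivot h over floor",s["ee_pos"][2]+33.4)
im=cams.grab_frame("side"); cv2.imwrite("pics/c14.png",cv2.resize(im[180:330,240:400,::-1],None,fx=4,fy=4,interpolation=2))
E
```

```text
t 17.4 pos [ 562.  -151.5    0.8] rot [179.78  -0.61   5.96] F [ 1.5  0.9 -2.4] T [ 0.06 -0.23 -0.03] w 57.4
u,v 52.74610725622328 6.336432774701006 pivot h over floor 34.16289467151334
```

View pics/c14.png

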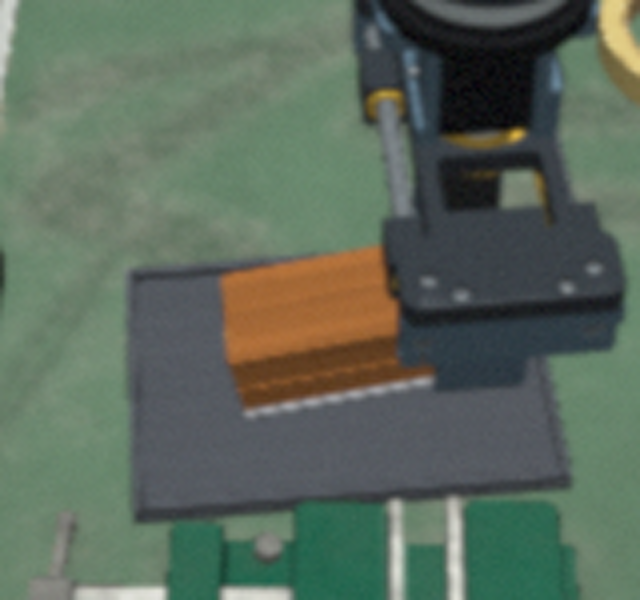

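Call:
apply_moves(
  plan=[
    {"jaw": 1,"delta_pos": [0,0,4],"spin": 0},
    {"jaw": 1,"delta_pos": [0,0,7],"spin": 0},
    {"jaw": 1,"delta_pos": [0,0,10],"spin": 0},
    {"jaw": 1,"delta_pos": [0,0,12],"spin": 0},
    {"jaw": 1,"delta_pos": [0,0,14],"spin": 0},
    {"jaw": 1,"delta_pos": [0,0,15],"spin": 0},
    {"jaw": 1,"delta_pos": [0,0,15.5],"spin": 0},
    {"jaw": 1,"delta_pos": [0,0,15.5],"spin": 0},
  ],
)

```text
time_s: 18.45
ee_pos: [561.9, -151.5, -15.3]
ee_rot: [179.8, -0.6, 6.0]
force: [0.6, -0.2, -1.5]
gripper_width: 57.7
```

```bash
python3 - <<'E'
from st import *
im=cams.grab_frame("side"); a=cv2.resize(im[220:330,250:400,::-1],(410,400),interpolation=2)
im=cams.grab_frame("wrist"); b=cv2.resize(im[0:350,130:510,::-1],(380,400),interpolation=2); cv2.imwrite("pics/c15.png",np.hstack([a,b]))
E
```

```text
t 18.45 pos [ 561.9 -151.5  -15.3] rot [179.8   -0.57   5.97] F [ 0.6 -0.2 -1.5] T [ 0.06 -0.11 -0.04] w 57.7
```

View pics/c15.png

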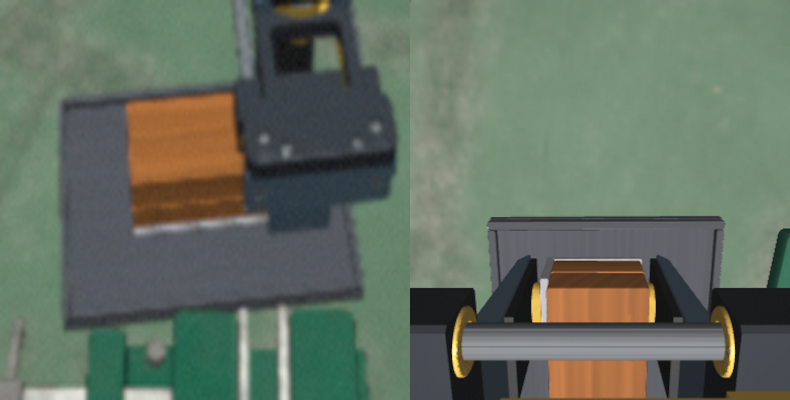

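Call:
apply_moves(
  plan=[
    {"jaw": 1,"delta_pos": [0,0,0.5],"spin": 0},
    {"jaw": 1,"delta_pos": [0,0,0.8],"spin": 0},
    {"jaw": 1,"delta_pos": [0,0,1],"spin": 0},
    {"jaw": 1,"delta_pos": [0,0,1],"spin": 0},
    {"jaw": 1,"delta_pos": [0,0,1],"spin": 0},
    {"jaw": 1,"delta_pos": [0,0,1],"spin": 0},
    {"jaw": 1,"delta_pos": [0,0,1],"spin": 0},
    {"jaw": 1,"delta_pos": [0,0,1],"spin": 0},
  ],
)

```text
time_s: 19.55
ee_pos: [561.9, -151.5, -15.4]
ee_rot: [179.8, -0.6, 6.0]
force: [-1.7, -0.1, 6.1]
gripper_width: 57.9
```

Call:
apply_moves(
  plan=[
    {"jaw": 0.36,"delta_pos": [0,0,0],"spin": 0},
    {"jaw": 0.34,"delta_pos": [0,0,0],"spin": 0},
    {"jaw": 0.3,"delta_pos": [0,0,0],"spin": 0},
    {"jaw": 0.25,"delta_pos": [0,0,0],"spin": 0},
    {"jaw": 0.2,"delta_pos": [0,0,0],"spin": 0},
    {"jaw": 0.18,"delta_pos": [0,0,0],"spin": 0},
    {"jaw": 0.18,"delta_pos": [0,0,0],"spin": 0},
    {"jaw": 0.18,"delta_pos": [0,0,0],"spin": 0},
  ],
)

```text
time_s: 20.55
ee_pos: [561.9, -151.4, -15.4]
ee_rot: [179.8, -0.6, 6.0]
force: [1.2, 0.9, -0.7]
gripper_width: 74.7
```

Call:
apply_moves(
  plan=[
    {"jaw": 0.18,"delta_pos": [0,0,-5],"spin": 0},
    {"jaw": 0.18,"delta_pos": [0,0,-15],"spin": 0},
    {"jaw": 0.18,"delta_pos": [0,0,-30],"spin": 0},
    {"jaw": 0.18,"delta_pos": [0,0,-50],"spin": 0},
    {"jaw": 0.1,"delta_pos": [-20,0,-70],"spin": 0},
    {"jaw": 0,"delta_pos": [-50,0,-90],"spin": 0},
    {"jaw": 0,"delta_pos": [-80,0,-100],"spin": 0},
    {"jaw": 0,"delta_pos": [-90,0,-105],"spin": 0},
  ],
)

```text
time_s: 21.55
ee_pos: [470.5, -160.7, 90.3]
ee_rot: [179.8, -0.7, 5.9]
force: [0.3, -0.1, -0.2]
gripper_width: 91.5
```

```bash
python3 - <<'E'
from st import *
c=cams.calibration("wrist")
im=cams.grab_frame("wrist"); cv2.imwrite("pics/w16.png",im[:,:,::-1])
im=cams.grab_frame("side"); cv2.imwrite("pics/s16.png",cv2.resize(im[220:330,250:400,::-1],None,fx=5,fy=5,interpolation=2))
for n in["wrist","side"]:
  for t in ["rack","cover"]:
    for r in spotter.masks_of(n,t)[:2]: print(n,t,r["confidence"],r["extent"],r["region"].sum())
E
```

```text
t 21.55 pos [ 470.5 -160.7   90.3] rot [179.75  -0.68   5.93] F [ 0.3 -0.1 -0.2] T [ 0.03 -0.    0.06] w 91.5
wrist rack 0.78 [281.2, 57.0, 353.6, 217.2] 10602
wrist cover 0.62 [270.7, 58.4, 279.7, 104.5] 392
```

View pics/w16.png

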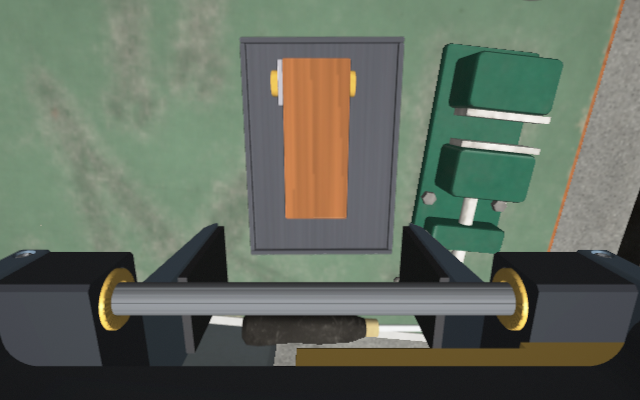

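View pics/s16.png

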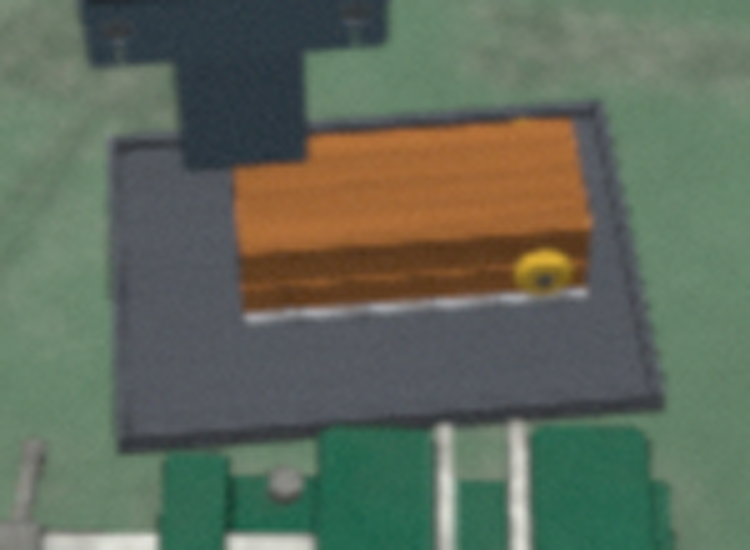

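```bash
python3 - <<'E'
from st import *
c=cams.calibration("wrist"); cams.grab_frame("wrist")
m=spotter.masks_of("wrist","rack")[0]["region"]
r=fit([(c,m)],[box(-55,55,-22.5,22.5,8,41)],[548,-152,6]);print(r)
mt=spotter.masks_of("wrist","tray")[0]["region"]; print(spotter.masks_of("wrist","tray")[0]["extent"])
p=r[0];yw=np.deg2rad(p[2]);ex=np.array([np.cos(yw),np.sin(yw)])
g=p[:2]-6*ex;print(g); to([g[0],g[1],50],p[2]); to([g[0],g[1],-10],p[2])
E
```

```text
t 21.85 pos [ 472.2 -160.6   88.4] rot [179.8   -0.6    5.98] F [ 0.1  0.2 -0.9] T [-0.01  0.03 -0.02] w 91.0
(array([ 520.95904911, -157.62360195,    5.74628581]), np.float64(0.029257717655220228))
[236.1, 38.3, 406.4, 259.4]
[ 514.98919904 -158.22434333]
delta tool [42.4  2.  38.9]
spin rad 0.0041
delta tool [41.8  1.8 98.9]
spin rad 0.0041
```

Call:
apply_moves(
  plan=[
    {"jaw": 0.1,"delta_pos": [20,1,5],"spin": 0.004},
    {"jaw": 0.15,"delta_pos": [42,2,15],"spin": 0.004},
    {"jaw": 0.18,"delta_pos": [42,2,40],"spin": 0.004},
    {"jaw": 0.18,"delta_pos": [42,2,60],"spin": 0.004},
    {"jaw": 0.18,"delta_pos": [42,2,75],"spin": 0.004},
    {"jaw": 0.18,"delta_pos": [42,2,85],"spin": 0.004},
    {"jaw": 0.18,"delta_pos": [42,2,85],"spin": 0.004},
    {"jaw": 0.18,"delta_pos": [42,2,85],"spin": 0.004},
  ],
)

```text
time_s: 23.05
ee_pos: [515.1, -158.4, 4.3]
ee_rot: [179.8, -0.6, 5.8]
force: [-0.3, 0.2, -0.2]
gripper_width: 74.7
```

```bash
python3 - <<'E'
from st import *
to([515.5,-158.3,-10],5.8)
im=cams.grab_frame("side"); a=cv2.resize(im[220:330,250:400,::-1],(410,400),interpolation=2)
im=cams.grab_frame("wrist"); b=cv2.resize(im[0:350,130:510,::-1],(380,400),interpolation=2); cv2.imwrite("pics/c17.png",np.hstack([a,b]))
E
```

```text
t 23.05 pos [ 515.1 -158.4    4.3] rot [179.79  -0.63   5.75] F [-0.3  0.2 -0.2] T [ 0.01  0.03 -0.05] w 74.7
delta tool [ 0.3 -0.2 14.3]
spin rad -0.0009
```

View pics/c17.png

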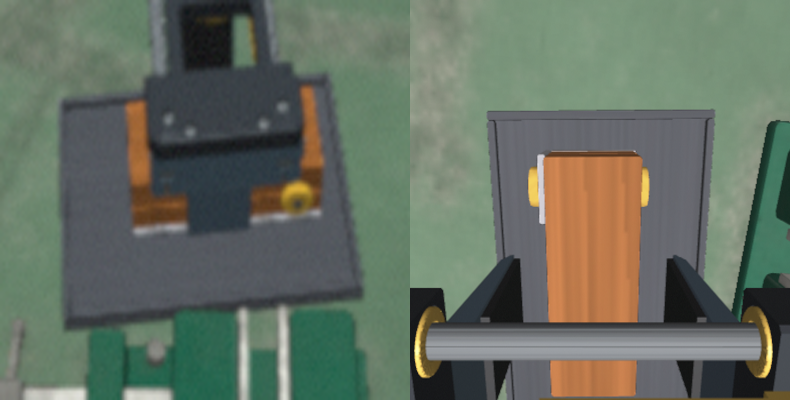

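Call:
apply_moves(
  plan=[
    {"jaw": 0.18,"delta_pos": [0.3,-0.2,6],"spin": 0},
    {"jaw": 0.18,"delta_pos": [0.3,-0.2,12],"spin": 0},
    {"jaw": 0.25,"delta_pos": [0.3,-0.2,12.5],"spin": 0},
    {"jaw": 0.33,"delta_pos": [0.3,-0.2,12.5],"spin": 0},
    {"jaw": 0.4,"delta_pos": [0.3,-0.2,12.5],"spin": 0},
    {"jaw": 0.45,"delta_pos": [0.3,-0.2,12.5],"spin": 0},
    {"jaw": 0.5,"delta_pos": [0.3,-0.2,12.5],"spin": 0},
    {"jaw": 0.7,"delta_pos": [0.3,-0.2,12.5],"spin": 0},
  ],
  squeeze=25,
)

```text
time_s: 24.15
ee_pos: [515.5, -158.3, -8.0]
ee_rot: [179.8, -0.7, 5.8]
force: [0.4, 0.4, 0.5]
gripper_width: 45.1
```

```bash
python3 - <<'E'
from st import *
im=cams.grab_frame("side"); a=cv2.resize(im[220:330,250:400,::-1],(410,400),interpolation=2)
im=cams.grab_frame("wrist"); b=cv2.resize(im[0:350,130:510,::-1],(380,400),interpolation=2); cv2.imwrite("pics/c18.png",np.hstack([a,b]))
E
```

```text
t 24.15 pos [ 515.5 -158.3   -8. ] rot [179.77  -0.65   5.76] F [0.4 0.4 0.5] T [0.04 0.   0.06] w 45.1
```

View pics/c18.png

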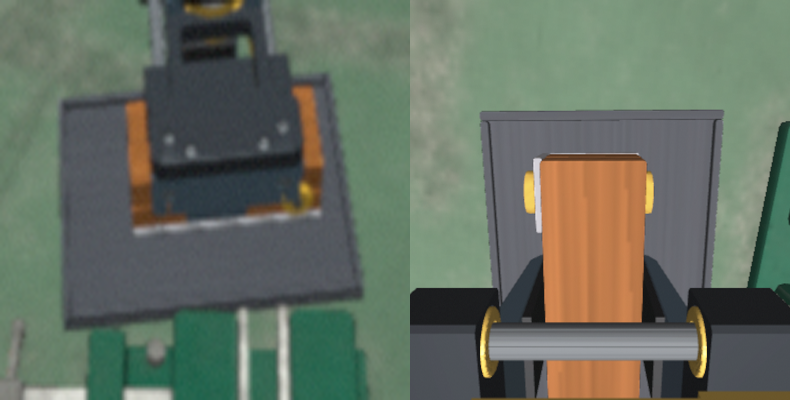

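Call:
apply_moves(
  plan=[
    {"jaw": 1,"delta_pos": [0,0,0],"spin": 0},
    {"jaw": 1,"delta_pos": [0,0,0],"spin": 0},
    {"jaw": 1,"delta_pos": [0,0,-1],"spin": 0},
    {"jaw": 1,"delta_pos": [0,0,-2.5],"spin": 0},
    {"jaw": 1,"delta_pos": [0,0,-4],"spin": 0},
    {"jaw": 1,"delta_pos": [0,0,-6],"spin": 0},
    {"jaw": 1,"delta_pos": [0,0,-8],"spin": 0},
    {"jaw": 1,"delta_pos": [0,0,-10],"spin": 0},
  ],
)

```text
time_s: 25.25
ee_pos: [515.4, -158.2, 2.2]
ee_rot: [179.8, -0.7, 5.8]
force: [0.1, 0.2, -3.3]
gripper_width: 44.8
```

```bash
python3 - <<'E'
from st import *
im=cams.grab_frame("side"); a=cv2.resize(im[220:330,250:400,::-1],(410,400),interpolation=2)
im=cams.grab_frame("wrist"); b=cv2.resize(im[0:350,130:510,::-1],(380,400),interpolation=2); cv2.imwrite("pics/c19.png",np.hstack([a,b]))
E
```

```text
t 25.25 pos [ 515.4 -158.2    2.2] rot [179.78  -0.65   5.75] F [ 0.1  0.2 -3.3] T [ 0.02  0.05 -0.06] w 44.8
```

View pics/c19.png

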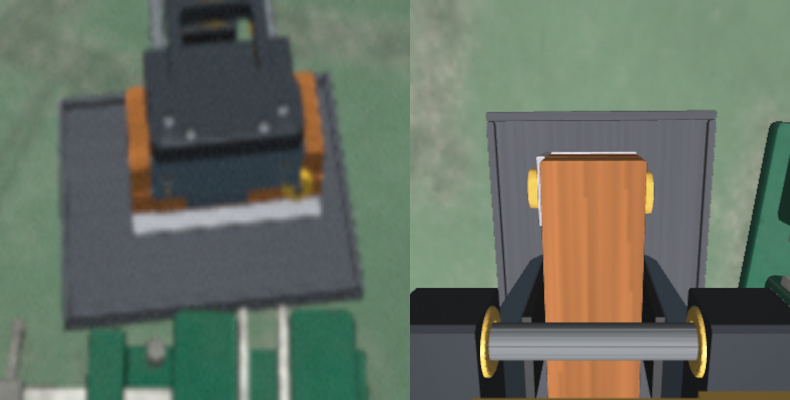

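Call:
apply_moves(
  plan=[
    {"jaw": 1,"delta_pos": [0,0,-3],"spin": 0},
    {"jaw": 1,"delta_pos": [0,0,-6],"spin": 0},
    {"jaw": 1,"delta_pos": [0,0,-10],"spin": 0},
    {"jaw": 1,"delta_pos": [0,0,-15],"spin": 0},
    {"jaw": 1,"delta_pos": [0,0,-22],"spin": 0},
    {"jaw": 1,"delta_pos": [0,0,-30],"spin": 0},
    {"jaw": 1,"delta_pos": [0,0,-40],"spin": 0},
    {"jaw": 1,"delta_pos": [0,0,-50],"spin": 0},
  ],
)

```text
time_s: 26.35
ee_pos: [515.0, -158.2, 53.2]
ee_rot: [179.8, -0.7, 5.8]
force: [0.2, -0.3, -2.5]
gripper_width: 44.7
```

```bash
python3 - <<'E'
from st import *
im=cams.grab_frame("side"); a=cv2.resize(im[200:330,250:400,::-1],(410,400),interpolation=2)
im=cams.grab_frame("top"); b=cv2.resize(im[140:310,310:460,::-1],(360,400),interpolation=2); cv2.imwrite("pics/c20.png",np.hstack([a,b]))
E
```

```text
t 26.35 pos [ 515.  -158.2   53.2] rot [179.76  -0.69   5.75] F [ 0.2 -0.3 -2.5] T [ 0.02  0.04 -0.  ] w 44.7
```

View pics/c20.png

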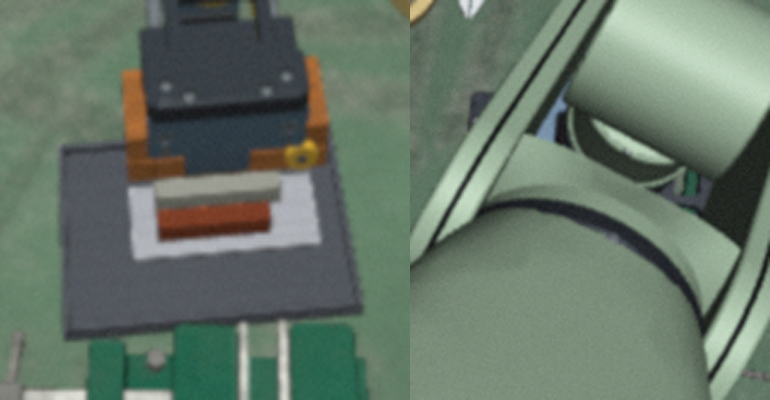

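The lift worked: side crop shows the grey stone (218,190) and the red-brown stone (213,220) on the cover in the tray, and the rack is empty. I'll move it to the free worktop around y = 0.

```bash
python3 - <<'E'
from st import *
to([500,0,60],5.75)
E
```

```text
t 26.45 pos [ 516.  -158.4   53.8] rot [179.7   -0.83   5.75] F [ 0.1 -0.3 -2.1] T [ 0.05 -0.    0.01] w 44.9
delta tool [ 1.000e-01 -1.592e+02 -7.000e+00]
spin rad 0.0001
```

Call:
apply_moves(
  plan=[
    {"jaw": 1,"delta_pos": [0,-4,-10],"spin": 0},
    {"jaw": 1,"delta_pos": [0,-20,-15],"spin": 0},
    {"jaw": 1,"delta_pos": [0,-48,-15],"spin": 0},
    {"jaw": 1,"delta_pos": [0,-80,-15],"spin": 0},
    {"jaw": 1,"delta_pos": [0,-112,-15],"spin": 0},
    {"jaw": 1,"delta_pos": [0,-138,-10],"spin": 0},
    {"jaw": 1,"delta_pos": [0,-154,-8],"spin": 0},
    {"jaw": 1,"delta_pos": [0,-160,-7],"spin": 0},
  ],
)

```text
time_s: 27.45
ee_pos: [499.6, 1.8, 60.0]
ee_rot: [179.7, -0.8, 5.8]
force: [0.1, -0.5, -3.4]
gripper_width: 44.9
```

Call:
apply_moves(
  plan=[
    {"jaw": 1,"delta_pos": [0,0,8],"spin": 0},
    {"jaw": 1,"delta_pos": [0,0,20],"spin": 0},
    {"jaw": 1,"delta_pos": [0,0,34],"spin": 0},
    {"jaw": 1,"delta_pos": [0,0,48],"spin": 0},
    {"jaw": 1,"delta_pos": [0,0,58],"spin": 0},
    {"jaw": 1,"delta_pos": [0,0,66],"spin": 0},
    {"jaw": 1,"delta_pos": [0,0,70],"spin": 0},
    {"jaw": 1,"delta_pos": [0,0,71],"spin": 0},
  ],
)

```text
time_s: 28.45
ee_pos: [500.7, 1.5, -11.1]
ee_rot: [179.7, -0.8, 5.8]
force: [0.5, 1.2, -2.8]
gripper_width: 44.7
```

```bash
python3 - <<'E'
from st import *
im=cams.grab_frame("side"); a=cv2.resize(im[150:330,230:400,::-1],None,fx=3.3,fy=3.3,interpolation=2); cv2.imwrite("pics/c21.png",a)
E
```

```text
t 28.45 pos [500.7   1.5 -11.1] rot [179.69  -0.82   5.85] F [ 0.5  1.2 -2.8] T [0.01 0.08 0.05] w 44.7
```

View pics/c21.png

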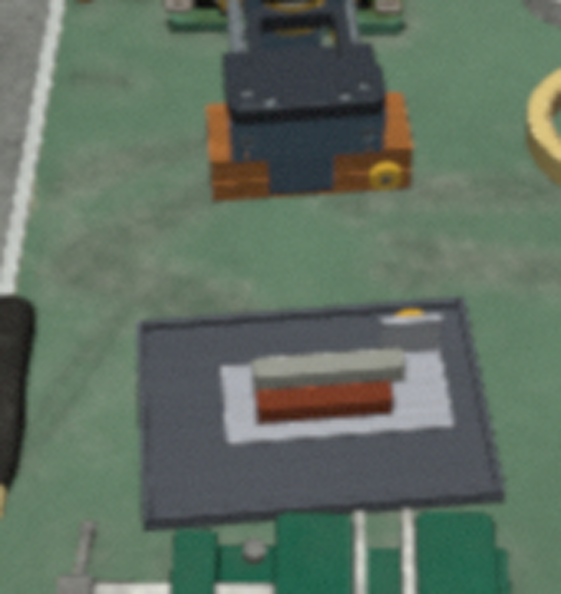

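Call:
apply_moves(
  plan=[
    {"jaw": 1,"delta_pos": [0,0,1.5],"spin": 0},
    {"jaw": 1,"delta_pos": [0,0,3],"spin": 0},
    {"jaw": 1,"delta_pos": [0,0,4],"spin": 0},
    {"jaw": 1,"delta_pos": [0,0,4.5],"spin": 0},
    {"jaw": 1,"delta_pos": [0,0,5],"spin": 0},
    {"jaw": 1,"delta_pos": [0,0,5.3],"spin": 0},
    {"jaw": 1,"delta_pos": [0,0,5.3],"spin": 0},
    {"jaw": 1,"delta_pos": [0,0,5.3],"spin": 0},
  ],
)

```text
time_s: 29.5
ee_pos: [500.9, 1.5, -16.0]
ee_rot: [179.7, -0.9, 5.8]
force: [-1.1, 0.0, 4.3]
gripper_width: 45.0
```

In contact, so I'll release and retreat.

Call:
apply_moves(
  plan=[
    {"jaw": 0.48,"delta_pos": [0,0,0],"spin": 0},
    {"jaw": 0.4,"delta_pos": [0,0,0],"spin": 0},
    {"jaw": 0.3,"delta_pos": [0,0,0],"spin": 0},
    {"jaw": 0.2,"delta_pos": [0,0,0],"spin": 0},
    {"jaw": 0.1,"delta_pos": [0,0,0],"spin": 0},
    {"jaw": 0.05,"delta_pos": [0,0,0],"spin": 0},
    {"jaw": 0,"delta_pos": [0,0,0],"spin": 0},
    {"jaw": 0,"delta_pos": [0,0,0],"spin": 0},
  ],
)

```text
time_s: 30.5
ee_pos: [500.9, 1.5, -16.0]
ee_rot: [179.7, -0.9, 5.8]
force: [0.5, 0.1, -0.5]
gripper_width: 91.3
```

Call:
apply_moves(
  plan=[
    {"jaw": 0,"delta_pos": [0,0,-5],"spin": 0},
    {"jaw": 0,"delta_pos": [0,0,-20],"spin": 0},
    {"jaw": 0,"delta_pos": [0,0,-50],"spin": 0},
    {"jaw": 0,"delta_pos": [0,0,-80],"spin": 0},
    {"jaw": 0,"delta_pos": [-10,15,-110],"spin": 0},
    {"jaw": 0,"delta_pos": [-30,40,-130],"spin": 0},
    {"jaw": 0,"delta_pos": [-50,60,-145],"spin": 0},
    {"jaw": 0,"delta_pos": [-60,70,-150],"spin": 0},
  ],
)

```text
time_s: 31.5
ee_pos: [445.9, -74.5, 135.3]
ee_rot: [179.6, -1.0, 5.8]
force: [0.7, -0.2, -0.7]
gripper_width: 91.3
```

```bash
python3 - <<'E'
from st import *
im=cams.grab_frame("wrist"); cv2.imwrite("pics/w22.png",im[:,:,::-1])
im=cams.grab_frame("side"); cv2.imwrite("pics/s22.png",cv2.resize(im[150:330,230:400,::-1],None,fx=3.3,fy=3.3,interpolation=2))
E
```

```text
t 31.5 pos [445.9 -74.5 135.3] rot [179.64  -1.02   5.78] F [ 0.7 -0.2 -0.7] T [ 0.02 -0.03  0.02] w 91.3
```

View pics/w22.png

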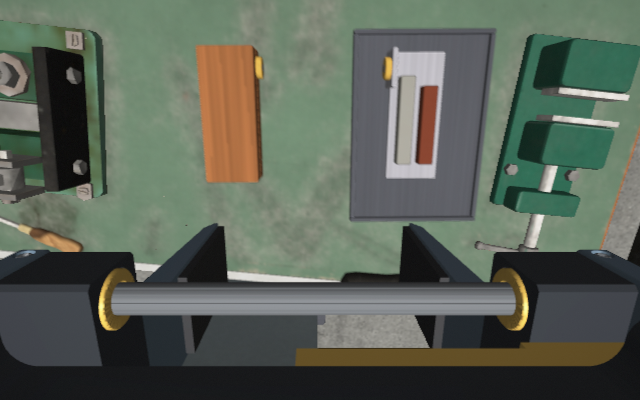

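View pics/s22.png

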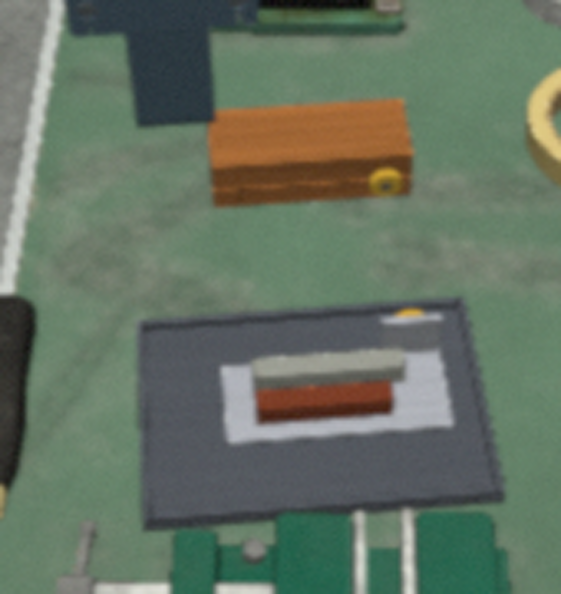

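The wrist view shows the rack alone on the worktop (230,113). The cover lies flat in the tray (418,115) with both stones on it (405,120 and 428,125). The arm is touching nothing.

```bash
python3 -c "
from workcell import env
print(env.job_done()); print(env.state()['time_s'])"
```

```text
the job is handed in; nothing more can be done
None
the job is handed in; nothing more can be done
```

The job is done and handed in at about 31.5 s. The cover and both stones are upside down in the tray, and the empty rack stands on the worktop clear of it.

**What I did:**
- I squeezed both buttons at 60 N, lifted the rack so it hung with its +x end down, and carried it over the tray.
- I set the hanging end on the tray floor and tipped the rack over forward until it lay flat on its cover.
- I re-gripped the rack by its bare wooden sides, lifted it straight up, and set it down, open side down, near (507, 2) mm.

**Last checks:** the wrist and side pictures after I backed off show the cover flat inside the tray with both stones on it, and the rack well clear of the tray. No force I read passed about 9 N, and the gripper was open and clear at the end.

**What disagreed:**
- **Fingertip position:** the fingertips sit about 25 mm behind the nominal TCP. My first squeeze therefore closed above the buttons (49 mm opening) without lifting anything; I lowered the gripper and gripped again.
- **Button opening:** on the buttons the opening read about 57.5 mm, not the expected 59–60 mm, but the hold stayed firm throughout.

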